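Close the resin-block mould press: three discs and the drilled cover

TASK

Build up the mould press: stack the three metal discs flat and centred on its round seat, the widest at the bottom, the next on it and the smallest on top, then lower the drilled cover plate over the two pins until it lies flush on the top disc. Set each piece down gently rather than dropping it, and leave the bottle, the jar and the slide box standing where they are; you will have to put the cover plate down and take it again by its middle, since its rest leaves only the ends free and the press leaves only the middle free.

Things in the scene. Friction and masses are not known exactly. Their poses are not given: they have to be found in the camera images.
- press: Fixed dark steel press, base 210 (x) x 115 (y) x 12 mm; origin under the base on the axis of the seat; all in mm. Round seat, diameter 74, top at z = 16. Pins, diameter 12 (top 10 mm taper to 6), at x = +-60, y = 0, tops at z = 84. Four cheeks 40 x 8 mm span |x| 45 to 85, inner faces y = +-37.5, tops z = 76; at |x| < 45 the sides are open. On the 42 mm stack the cover's underside ends at z = 58.
- rest: Fixed grey plastic rest that carries the cover plate at the start, 84 (x) x 98 (y) mm; origin on the bench under its centre. The plate lies along x on its floor at z = 35, between two side walls as long as the rest, inner faces at y = +-37, 8 mm thick, tops at z = 55 (8 mm above the plate). The plate's ends overhang freely in x.
- cover: Cover plate, plain aluminium, 170 (x) x 68 (y) x 12 mm, 300 to 450 g. Origin at the centre of its underside. Two through holes, diameter 15 mm, at x = +-60 mm, y = 0. In the rest it overhangs by about 43 mm at each end. It may go on the press either way round.
- disc_large: Plain aluminium disc, diameter 66 mm, 14 mm thick, 200 to 390 g; origin at the centre of its underside. At the start the three discs lie flat on a black rubber mat 3 mm thick, in any of three places.
- disc_middle: Plain aluminium disc, diameter 58 mm, 14 mm thick, 150 to 310 g; origin at the centre of its underside.
- disc_small: Plain aluminium disc, diameter 50 mm, 14 mm thick, about 170 g; origin at the centre of its underside.
- bottle: Bystander: amber bottle, diameter 56 mm, 150 mm high, standing on the mat; origin at the centre of its underside.
- jar: Bystander: low glass jar with a white cap, diameter 60 mm, 45 mm high, standing on the mat; origin at the centre of its underside.
- slide_box: Bystander: cardboard slide box, 72 (x) x 32 (y) x 39 mm, standing on the mat; origin at the centre of its underside.
There are look-alikes about, which are no part of the job. What is shaped like the disc_middle but orange is not meant. Several things have the shape of the cover; the one meant has the colours described above.

How it is judged:
At the end, for the whole second after the job is handed in: Large, middle, small disc stacked upwards on the seat, within 6 mm of its axis and 4 mm of stack height; cover on the pins upon them, within 5 mm of the axis, 4 mm of flush and 0.08 rad of the press's length; all within 0.06 rad of level and at rest (horizontal distance between each of disc_large, disc_middle, disc_small and press below 0.006 m and z of disc_large in the frame of press between 0.012 and 0.02 m and angle between each of disc_large, disc_middle, disc_small, cover's own z axis and vertical below 0.06 rad and linear speed of each of disc_large, disc_middle, disc_small, cover below 0.02 m/s and z of disc_middle in the frame of press between 0.026 and 0.034 m and z of disc_small in the frame of press between 0.04 and 0.048 m and horizontal distance between cover and press below 0.005 m and z of cover in the frame of press between 0.054 and 0.062 m and angle between the x axis of cover and the x axis of press, either way round below 0.08 rad); the robot touches nothing.
It fails at once if a disc or the cover is dropped onto the press (moves over it faster than 0.5 m/s, about 13 mm of free fall, out of the fingers) ((horizontal distance between disc_large and press below 0.03 m and z of disc_large in the frame of press below 0.1 m and linear speed of disc_large above 0.5 m/s and contact force between the fingers and disc_large below 0.5 N) or (horizontal distance between disc_middle and press below 0.03 m and z of disc_middle in the frame of press below 0.1 m and linear speed of disc_middle above 0.5 m/s and contact force between the fingers and disc_middle below 0.5 N) or (horizontal distance between disc_small and press below 0.03 m and z of disc_small in the frame of press below 0.1 m and linear speed of disc_small above 0.5 m/s and contact force between the fingers and disc_small below 0.5 N) or (horizontal distance between cover and press below 0.03 m and z of cover in the frame of press below 0.1 m and linear speed of cover above 0.5 m/s and contact force between the fingers and cover below 0.5 N)).
It fails at once if the amber bottle is pushed more than 30 mm or tipped over (distance of bottle from where it was at the start of the episode above 0.03 m or angle between bottle's own z axis and vertical above 0.5 rad).
It fails at once if the jar is pushed more than 30 mm or tipped over (distance of jar from where it was at the start of the episode above 0.03 m or angle between jar's own z axis and vertical above 0.5 rad).
It fails at once if the slide box is pushed more than 30 mm or tipped over (distance of slide_box from where it was at the start of the episode above 0.03 m or angle between slide_box's own z axis and vertical above 0.5 rad).
It also fails if it takes over 72 s, if anything falls off the work surface, if the arm or the gripper's body presses on something with over 40 N, if the wrist force passes 120 N, or if a joint passes its speed limit or range.

ROBOT

A 6-joint arm with a two-finger parallel gripper is mounted at the origin on the work surface. World frame = base frame: x ahead of the robot, y to its left, z up, the work surface at z = 0. Lengths are in m, angles in rad, forces in N, time in s.
With the tool pointing down it reaches from about 0.275 to 0.825 m from the base axis. Payload 5.2 kg.
Tool frame: the origin (TCP) lies between the finger pads; the fingertips stand 19 mm ahead of it and the grasp point (between the pads) is the TCP; z points along the fingers, y is the line along which they close (so a half turn about z gives the same grasp; the last joint's range is limited). The gripper opens to 93 mm and grips with 3 to 60 N. Pads are 15 mm wide; open, the fingers measure 128 mm over their backs; the gripper's body (75 mm by 188 mm) begins 65 mm behind the grasp point.
Start: joints at [1.012, 0.259, 1.535, -0, 1.348, -0.203], TCP at [0.192, 0.516, 0.238] pointing down, gripper open.
Joint ranges: [-3.14, 3.14], [-0.91, 2.08], [0.19, 2.58], [-1.22, 4.36], [0.22, 2.71], [-3.12, 3.12]. Speed limits (rad/s): [2.57, 2.57, 3.14, 3.14, 3.14, 3.14].

INTERFACE

Orientations are given as a rotation vector (axis times angle).
In Python, from bench import * gives the robot as it stands.
- The arm moves only by the tool servo_tool, never from a script. Its argument "commands" is a list of rows, each an object with "slide": the shift along the tool's x, y, z in cm, a list of three; "turn": the turn, a rotation vector about the tool's x, y, z in degrees, a list of three; "grip": the finger opening in cm, from 0 to 9.3. In form: [{"slide": [dx, dy, dz], "turn": [ax, ay, az], "grip": grip}, ...]. A call has 1 to 5 rows; each row is the pose to reach, as a shift and turn from the pose commanded when the call began, along the tool's axes at that moment; what a row does not reach only later rows make up. A row lasts 1/12 s, in which the tool goes at most 41.7 mm and 7.16 degrees, less where a joint would pass 70% of its speed; a pose out of reach is approached as far as the arm can. A call with a gripper value outside its range is refused whole. The fingers move at their own pace and stop on an object; the grip force is fixed at half the most. Time passes only in rows, so rows that repeat a pose let the fingers close. It gives the time, the measured TCP pose, the force, the opening and the grip force at its end, in the units of the state.
- get_state(): the state, without advancing time (a new reading comes with each control period).
- get_image(name): name is "scene" or "side" or "wrist"; returns a dict with "frame" (400x640x3 uint8, red, green, blue), "K" (3x3 intrinsics, pixels), "R" (3x3) and "t" (3): a world point X has camera coordinates R X + t; the wrist camera has in their place "hand_eye" (4x4, takes a point from camera to tool coordinates, whose origin is the TCP and whose axes are the flange's). Camera axes: x right, y down, z forward; pixel columns grow to the right and rows downward; lengths in m; the calibration is good to about 2 mm. A picture is of the moment at which its call begins: read the wrist's pose just before it. There is no depth.
- hand_in(): hands the job in; it is judged then, once.
The state is a dict: "time": time; "q": joint angles; "qd": joint speeds; "effort": joint torques, N m; "eef_pos": TCP position; "orientation": TCP orientation; "contact_force": force on the tool from outside, world axes, zero at the start; "wrist_torque": the same for the moment, N m; "grip_width": finger opening in m; "finger_force": force on a finger pad.
Only numpy, scipy, OpenCV 4.12 (cv2) and the standard library are available. Lean on these libraries where they do the work, as an engineer would, in place of code of your own. Each camera call takes 0.05 s, during which the arm holds its last target. There are 200 camera calls.

## Working session

There is one attempt and no reset: what is moved stays moved. The work goes in short steps, Python scripts to look and compute and a tool call to move; the robot and the scene stay as the last step left them, time stands still between calls to the robot, and variables do not carry over. Pictures are saved under pics/ and viewed, at most 10 in all, crops included, and the job is handed in when it is done.

Besides the shell and the picture viewer there is one more tool, called after "Call:" as a command line: name --argument value ..., lists and objects as JSON in quotes. servo_tool: Moves the arm, as the interface text tells. Its arguments: {"type":"object","properties":{"commands":{"type":"array"}},"required":["commands"]}

```bash
mkdir -p pics; ls
python3 - <<'E'
from bench import *
import cv2,numpy as np
s=get_state();print(s)
for n in("scene","side","wrist"):
    d=get_image(n);cv2.imwrite(f"pics/{n}0.png",d["frame"][:,:,::-1]);np.savez(f"{n}0.npz",**d)
    print(n,{k:np.round(v,4).tolist() for k,v in d.items() if k!="frame"})
E
```

```text
pics
{'time': 0.0, 'q': array([ 1.01222432e+00,  2.59321647e-01,  1.53610859e+00,  3.42351338e-06,
        1.34799971e+00, -2.02787054e-01]), 'qd': array([-0.0007197 ,  0.00175223, -0.00083614,  0.00026134, -0.00165447,
       -0.00171445]), 'effort': array([-1.94463471e-03, -4.37307215e+01, -2.84003735e+01,  7.16917100e-02,
        4.13324253e-02, -1.95960424e-04]), 'eef_pos': array([0.19126391, 0.5151092 , 0.23681894]), 'orientation': array([-5.55802365e-01, -3.09133835e+00,  2.67686765e-03]), 'contact_force': array([0.29344986, 0.13374011, 0.59186991]), 'wrist_torque': array([ 0.01851677,  0.00505282, -0.01894802]), 'finger_force': 0.0, 'grip_width': 0.0927383364134531}
scene {'K': [[481.8423, 0.0, 321.2799], [0.0, 481.8423, 203.4286], [0.0, 0.0, 1.0]], 'R': [[0.8073, 0.59, -0.0168], [0.3667, -0.5238, -0.7689], [-0.4624, 0.6145, -0.6392]], 't': [-0.3863, -0.0899, 1.5027]}
side {'K': [[519.184, 0.0, 321.2004], [0.0, 519.184, 203.0893], [0.0, 0.0, 1.0]], 'R': [[-0.9254, -0.3788, 0.0132], [-0.2049, 0.4708, -0.8581], [0.3189, -0.7968, -0.5133]], 't': [0.4197, 0.1108, 1.4522]}
wrist {'K': [[322.0593, 0.0, 319.4777], [0.0, 322.0593, 199.2275], [0.0, 0.0, 1.0]], 'hand_eye': [[-0.0009, -0.954, -0.2998, 0.0836], [1.0, -0.0005, -0.0015, -0.0004], [0.0013, -0.2998, 0.954, -0.1461], [0.0, 0.0, 0.0, 1.0]]}
```

View pics/scene0.png

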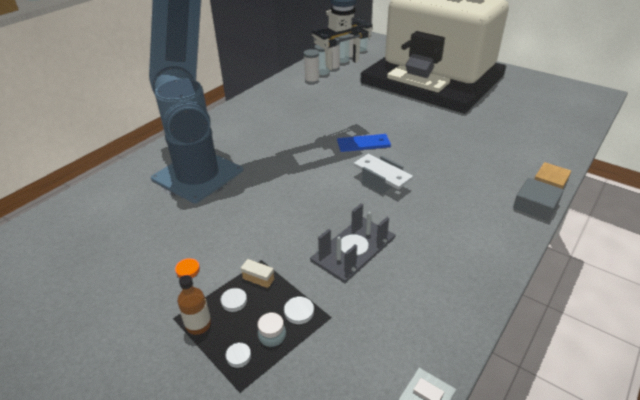

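View pics/side0.png

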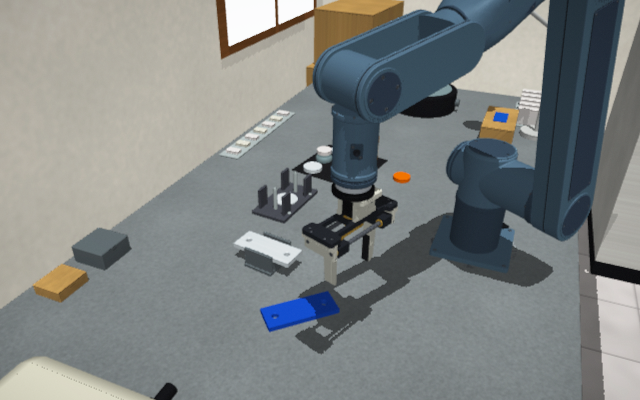

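The scene shows the white-grey aluminium plate in its rest at (382,170), with a blue look-alike at (363,143). The press seat is at (353,244). The plain discs on the mat are at (233,300), (299,310) and (238,355), and an orange look-alike disc is at (188,268). The jar cap is at (271,322), the bottle at (195,310) and the slide box at (258,270). The side view confirms the plate at (267,248) and the blue one at (300,310).

```bash
cat > h.py <<'E'
import numpy as np,cv2
from scipy.spatial.transform import Rotation as Ro
HE=None
def cam(d,s=None):
    "-> R,t world->cam"
    if "R" in d: return np.array(d["R"]),np.array(d["t"])
    H=np.array(d["hand_eye"]); T=np.eye(4);T[:3,:3]=Ro.from_rotvec(s["orientation"]).as_matrix();T[:3,3]=s["eef_pos"]
    M=np.linalg.inv(T@H);return M[:3,:3],M[:3,3]
def ray(K,R,t,uv):
    d=R.T@np.linalg.solve(K,[uv[0],uv[1],1.]);return -R.T@t,d
def at_z(K,R,t,uv,z):
    c,d=ray(K,R,t,uv);return c+d*(z-c[2])/d[2]
def tri(obs):
    A=np.zeros((3,3));b=np.zeros(3)
    for o in obs:
        c,d=ray(*o);d=d/np.linalg.norm(d);P=np.eye(3)-np.outer(d,d);A+=P;b+=P@c
    return np.linalg.solve(A,b)
def proj(K,R,t,X):
    p=K@(R@np.asarray(X)+t);return p[:2]/p[2]
def shot(name):
    from bench import get_state,get_image
    s=get_state();d=get_image("wrist");cv2.imwrite(f"pics/{name}.png",d["frame"][:,:,::-1])
    R,t=cam(d,s);np.savez(name+".npz",K=d["K"],R=R,t=t,frame=d["frame"],pos=s["eef_pos"],ori=s["orientation"]);return s,d
def ld(n):
    d=np.load(n+".npz");return d["K"],d["R"],d["t"]
def slide(s,p):
    return np.round(Ro.from_rotvec(s["orientation"]).as_matrix().T@(np.array(p)-s["eef_pos"])*100,2)
E
python3 - <<'E'
from h import *
c=ld("scene0")
for n,uv,z in [("A",(233,299),.017),("B",(299,309),.017),("C",(238,354),.017),("jar",(271,323),.048),("bottle",(196,330),.0),("bottletop",(186,282),.153),("box",(258,268),.042),("seat",(353,244),.016),("cover",(382,169),.047),("covL",(362,157),.047),("covR",(404,180),.047),("or",(188,268),.014),("blue",(363,143),.03)]: print(n,at_z(*c,uv,z).round(3))
c=ld("side0")
for n,uv,z in [("cover",(267,247),.047),("seat",(287,199),.016)]: print(n,at_z(*c,uv,z).round(3))
from bench import get_state
s=get_state();print(Ro.from_rotvec(s["orientation"]).as_matrix().round(3))
E
```

```text
A [ 0.448 -0.3    0.017]
B [ 0.589 -0.234  0.017]
C [ 0.557 -0.397  0.017]
jar [ 0.579 -0.315  0.048]
bottle [ 0.431 -0.401  0.   ]
bottletop [ 0.434 -0.393  0.153]
box [ 0.448 -0.211  0.042]
seat [0.573 0.008 0.016]
cover [0.487 0.295 0.047]
covL [0.404 0.315 0.047]
covR [0.566 0.284 0.047]
or [ 0.288 -0.293  0.014]
blue [0.351 0.406 0.03 ]
cover [0.482 0.301 0.047]
seat [0.564 0.012 0.016]
[[-0.937  0.348 -0.001]
 [ 0.348  0.937 -0.001]
 [ 0.    -0.001 -1.   ]]
```

Call:
servo_tool --commands '[{"slide":[-15.9,-9.8,-3.1],"turn":[0,0,0],"grip":9.3},{"slide":[-15.9,-9.8,-3.1],"turn":[0,0,0],"grip":9.3},{"slide":[-15.9,-9.8,-3.1],"turn":[0,0,0],"grip":9.3},{"slide":[-15.9,-9.8,-3.1],"turn":[0,0,0],"grip":9.3},{"slide":[-15.9,-9.8,-3.1],"turn":[0,0,0],"grip":9.3}]'

```text
time: 0.57
eef_pos: [0.3083, 0.3656, 0.2692]
orientation: [0.558, 3.09, -0.001]
contact_force: [1.2, 0.1, 0.4]
grip_width: 0.0929
finger_force: 0.0
```

Call:
servo_tool --commands '[{"slide":[-15.9,-9.8,-3.1],"turn":[0,0,0],"grip":9.3},{"slide":[-15.9,-9.8,-3.1],"turn":[0,0,0],"grip":9.3},{"slide":[-15.9,-9.8,-3.1],"turn":[0,0,0],"grip":9.3},{"slide":[-15.9,-9.8,-3.1],"turn":[0,0,0],"grip":9.3},{"slide":[-15.9,-9.8,-3.1],"turn":[0,0,0],"grip":9.3}]'

```text
time: 0.98
eef_pos: [0.4236, 0.2178, 0.3002]
orientation: [0.559, 3.09, -0.001]
contact_force: [0.8, 0.4, 0.6]
grip_width: 0.0926
finger_force: 0.0
```

Run:
```python
from h import *
s,d=shot("w1");print(s["time"],s["eef_pos"],s["qd"].round(3))
```

```text
0.9833 [0.4236234  0.21784919 0.30023723] [-0.5    0.06  -0.158  0.03   0.113 -0.479]
```

Call:
servo_tool --commands '[{"slide":[4.2,-13.5,5.0],"turn":[0,0,0],"grip":9.3},{"slide":[4.2,-13.5,5.0],"turn":[0,0,0],"grip":9.3},{"slide":[4.2,-13.5,5.0],"turn":[0,0,0],"grip":9.3},{"slide":[4.2,-13.5,5.0],"turn":[0,0,0],"grip":9.3},{"slide":[4.2,-13.5,5.0],"turn":[0,0,0],"grip":9.3}]'

```text
time: 1.45
eef_pos: [0.3307, 0.1072, 0.2475]
orientation: [-0.558, -3.087, 0.003]
contact_force: [0.2, 0.7, -0.3]
grip_width: 0.0934
finger_force: 0.0
```

Run:
```python
from h import *
s,d=shot("w2");print(s["time"],s["eef_pos"],s["qd"].round(3))
a=cv2.imread("pics/w1.png");b=cv2.imread("pics/w2.png");cv2.imwrite("pics/w12.png",cv2.resize(np.vstack([a,b]),None,fx=.75,fy=.75))
```

```text
1.45 [0.33070709 0.10717472 0.24748255] [ 0.05   0.041 -0.107  0.033 -0.004  0.084]
```

View pics/w12.png

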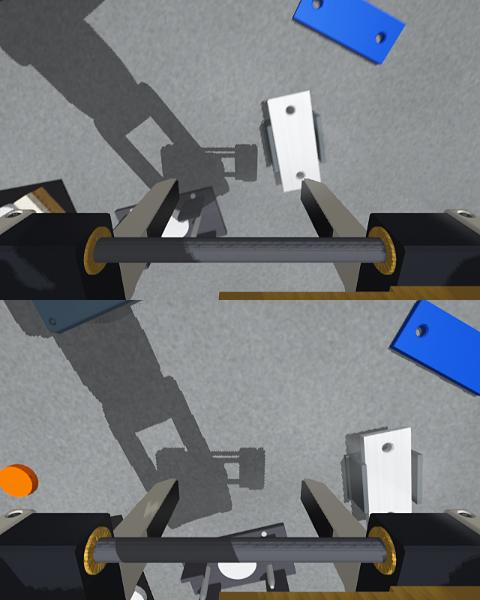

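The two stacked wrist views show the cover holes at about (289,110) and (300,176) in the upper half, with the blue plate beside it. The press is hidden behind the gripper, so I have to look from further out.

Call:
servo_tool --commands '[{"slide":[-15.4,0,0],"turn":[0,0,0],"grip":9.3},{"slide":[-15.4,0,0],"turn":[0,0,0],"grip":9.3},{"slide":[-15.4,0,0],"turn":[0,0,0],"grip":9.3},{"slide":[-15.4,0,0],"turn":[0,0,0],"grip":9.3}]'

```text
time: 1.83
eef_pos: [0.4836, 0.0551, 0.25]
orientation: [0.556, 3.089, 0.001]
contact_force: [0.9, 0.1, 0.6]
grip_width: 0.0932
finger_force: 0.0
```

Call:
servo_tool --commands '[{"slide":[-15.4,0,0],"turn":[0,0,0],"grip":9.3},{"slide":[-15.4,0,0],"turn":[0,0,0],"grip":9.3},{"slide":[-15.4,0,0],"turn":[0,0,0],"grip":9.3},{"slide":[-15.4,0,0],"turn":[0,0,0],"grip":9.3},{"slide":[-15.4,0,0],"turn":[0,0,0],"grip":9.3}]'

```text
time: 2.25
eef_pos: [0.6292, 0.0005, 0.2477]
orientation: [0.558, 3.09, -0.0]
contact_force: [-0.4, 0.4, 0.1]
grip_width: 0.093
finger_force: 0.0
```

Run:
```python
from h import *
s,d=shot("w3");print(s["time"],s["eef_pos"],s["qd"].round(3))
```

```text
2.25 [6.29188277e-01 4.53505509e-04 2.47716953e-01] [ 0.023 -0.077  0.119  0.008  0.029  0.013]
```

Call:
servo_tool --commands '[{"slide":[-1.5,-17,-1.5],"turn":[0,0,35],"grip":9.3},{"slide":[-1.5,-17,-1.5],"turn":[0,0,35],"grip":9.3},{"slide":[-1.5,-17,-1.5],"turn":[0,0,35],"grip":9.3},{"slide":[-1.5,-17,-1.5],"turn":[0,0,35],"grip":9.3},{"slide":[-1.5,-17,-1.5],"turn":[0,0,35],"grip":9.3}]'

```text
time: 2.72
eef_pos: [0.577, -0.1675, 0.2656]
orientation: [1.473, 2.773, -0.004]
contact_force: [0.5, 1.6, -0.6]
grip_width: 0.0927
finger_force: 0.0
```

Call:
servo_tool --commands '[{"slide":[-10.9,-13.2,-1.5],"turn":[0,0,33],"grip":9.3},{"slide":[-10.9,-13.2,-1.5],"turn":[0,0,33],"grip":9.3},{"slide":[-10.9,-13.2,-1.5],"turn":[0,0,33],"grip":9.3},{"slide":[-10.9,-13.2,-1.5],"turn":[0,0,33],"grip":9.3},{"slide":[-10.9,-13.2,-1.5],"turn":[0,0,33],"grip":9.3}]'

```text
time: 3.13
eef_pos: [0.53, -0.3324, 0.2804]
orientation: [2.2, 2.239, -0.004]
contact_force: [1.0, 0.1, -0.9]
grip_width: 0.0932
finger_force: 0.0
```

Run:
```python
from h import *
s,d=shot("w4");print(s["time"],s["eef_pos"],s["orientation"],s["qd"].round(3))
a=cv2.imread("pics/w3.png");b=cv2.imread("pics/w4.png");cv2.imwrite("pics/w34.png",np.vstack([a[:300],b[:300]]))
```

```text
3.1333 [ 0.53001023 -0.33242313  0.28036817] [ 2.19995185  2.23923272 -0.00389515] [-0.023  0.015 -0.014  0.054  0.036  0.821]
```

View pics/w34.png

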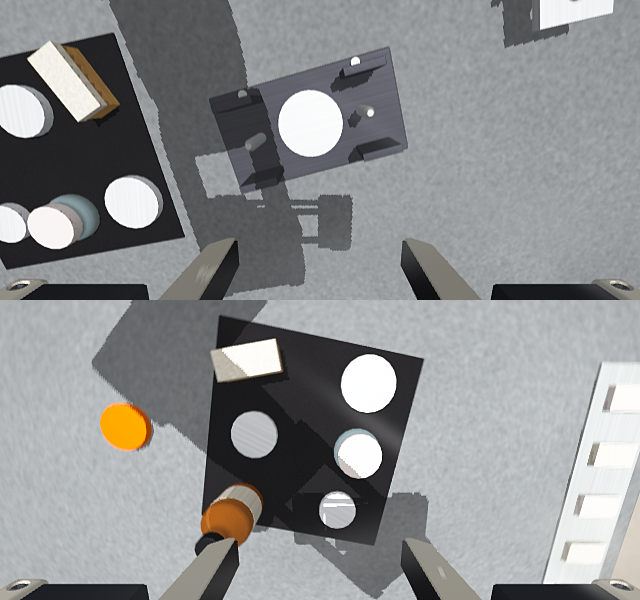

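The upper picture (w3) shows the press seat at (310,123) with pins near (255,142) and (365,112), so its long axis points roughly along world y. The lower one (w4) shows the discs at (254,135), (369,83) and (337,210) below the seam, the jar at (358,155), the bottle at (235,215), the box at (247,60) and the orange decoy at (127,127).

```bash
cat >> h.py <<'E'
from scipy.optimize import least_squares
def blob(img,seed,r=60,th=None):
    g=cv2.cvtColor(img,cv2.COLOR_RGB2GRAY);x,y=seed;x0,y0=max(x-r,0),max(y-r,0);p=cv2.GaussianBlur(g[y0:y+r,x0:x+r],(3,3),0)
    m=(p>th).astype(np.uint8) if th else cv2.threshold(p,0,1,cv2.THRESH_OTSU)[1]
    n,l=cv2.connectedComponents(m);m=(l==l[y-y0,x-x0]).astype(np.uint8)
    c=max(cv2.findContours(m,0,cv2.CHAIN_APPROX_NONE)[0],key=cv2.contourArea);c=cv2.convexHull(c)+np.array([x0,y0]);M=cv2.moments(c)
    return np.array([M["m10"],M["m01"]])/M["m00"],M["m00"]
def sil(cam,xy,R,z0,z1):
    a=np.linspace(0,2*np.pi,60);P=[proj(*cam,(xy[0]+R*np.cos(k),xy[1]+R*np.sin(k),z)) for z in(z0,z1) for k in a]
    M=cv2.moments(cv2.convexHull(np.array(P,np.float32)));return np.array([M["m10"],M["m01"]])/M["m00"],M["m00"]
def fitdisc(cam,img,seed,R,z0,z1,r=60,th=None):
    c,A=blob(img,seed,r,th);x0=at_z(*cam,c,z1)[:2]
    s=least_squares(lambda p:sil(cam,p,R,z0,z1)[0]-c,x0).x
    return s,R*np.sqrt(A/sil(cam,s,R,z0,z1)[1]),c
E
python3 - <<'E'
from h import *
shot("w5")
for n,lst in {"w5":[("A",(254,135),.029),("B",(369,83),.033),("C",(337,210),.025)],"w3":[("A",(22,110),.029),("B",(134,202),.033)],"scene0":[("A",(233,299),.029),("B",(299,309),.033),("C",(238,354),.025)]}.items():
    cm=ld(n);im=np.load(n+".npz")["frame"]
    for k,sd,R in lst:
        try:
            x,r,c=fitdisc(cm,im,sd,R,.003,.017,r=48 if n[0]=="w" else 24,th=None);print(n,k,x.round(4),"R",r.round(4),c.round(1))
        except Exception as e: print(n,k,e)
a=cv2.imread("pics/w3.png")[30:205,190:425];cv2.imwrite("pics/w3c.png",cv2.resize(a,None,fx=3.2,fy=3.2,interpolation=cv2.INTER_CUBIC))
cm=ld("w3");im=np.load("w3.npz")["frame"];print("seat",fitdisc(cm,im,(310,123),.037,.012,.016,th=170))
E
```

```text
w5 A [ 0.4458 -0.2964] R 0.0281 [253.  136.5]
w5 B [ 0.5862 -0.2323] R 0.0326 [366.8  84.3]
w5 C [ 0.5556 -0.3953] R 0.0239 [337.  210.9]
w3 A [ 0.4448 -0.2964] R 0.0256 [ 21.8 110.6]
w3 B [ 0.5851 -0.2334] R 0.032 [132.6 201.2]
scene0 A [ 0.443  -0.2946] R 0.0276 [233.3 298.7]
scene0 B [ 0.5834 -0.2296] R 0.0304 [298.7 308.7]
scene0 C [ 0.5522 -0.3937] R 0.023 [237.8 353.7]
seat (array([0.57369226, 0.00867102]), np.float64(0.03694542432351437), array([310.0304389 , 122.90594331]))
```

View pics/w3c.png

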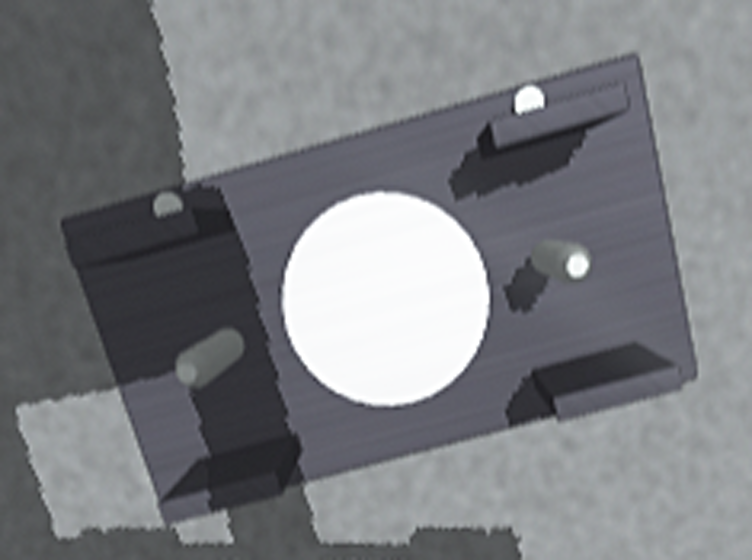

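The crop shows the pin tops at (577,265) and (188,372), i.e. (370.3,112.8) and (248.8,146.3) in w3. The seat is clean and centred, with the cheeks around it. By measured radius, B (32.6) is the large disc, A (28.1) the middle and C (23.9) the small.

Run:
```python
from h import *
c=ld("w3")
p1=at_z(*c,(370.3,112.8),.084);p2=at_z(*c,(248.8,146.3),.084);v=p1-p2
print(p1,p2,np.linalg.norm(v),"mid",(p1+p2)/2,"ang",np.degrees(np.arctan2(v[1],v[0])))
# base corners z=.012
print([at_z(*c,(u/3.2+190,w/3.2+30),.012).round(4)[:2].tolist() for u,w in [(62,220),(637,53),(694,380),(165,522)]])
w=ld("w5");s=ld("scene0")
for k,a,b in [("A",(253,136.5),(233.3,298.7)),("B",(366.8,84.3),(298.7,308.7)),("C",(337,210.9),(237.8,353.7))]: print(k,tri([(*w,a),(*s,b)]).round(4))
# cover from w1 holes (top)
c=ld("w1");im=np.load("w1.npz")["frame"]
h=[at_z(*c,(u/.75,x/.75),.047) for u,x in [(289.5,110),(300,175.5)]];v=h[1]-h[0];print(h,np.linalg.norm(v),np.degrees(np.arctan2(v[1],v[0])),sum(h)/2)
from bench import get_state
st=get_state();print(st["eef_pos"],Ro.from_rotvec(st["orientation"]).as_matrix().round(4).tolist(),st["q"].round(2))
```

```text
[0.57974063 0.06847215 0.084     ] [ 0.56851578 -0.0501351   0.084     ] 0.11913722642428792 mid [0.5741282  0.00916852 0.084     ] ang 84.59369787469703
[[0.5081, -0.0883], [0.5277, 0.1177], [0.6409, 0.1055], [0.6223, -0.1008]]
A [ 0.4454 -0.2961  0.0125]
B [ 0.5861 -0.2318  0.0136]
C [ 0.5548 -0.3949  0.0129]
[array([0.42802997, 0.30278246, 0.047     ]), array([0.54692107, 0.28607462, 0.047     ])] 0.12005934176080117 -7.999423624465695 [0.48747552 0.29442854 0.047     ]
[ 0.53126504 -0.32817296  0.27987039] [[-0.0248, 0.9997, 0.0004], [0.9997, 0.0248, 0.0001], [0.0001, 0.0004, -1.0]] [-0.73  0.37  1.27  0.    1.5  -0.76]
```

Call:
servo_tool --commands '[{"slide":[9.4,5.7,14],"turn":[0,0,6.8],"grip":9.3},{"slide":[9.4,5.7,14],"turn":[0,0,6.8],"grip":9.3},{"slide":[9.4,5.7,14],"turn":[0,0,6.8],"grip":9.3},{"slide":[9.4,5.7,14],"turn":[0,0,6.8],"grip":9.3},{"slide":[9.4,5.7,14],"turn":[0,0,6.8],"grip":9.3}]'

```text
time: 3.65
eef_pos: [0.5849, -0.2239, 0.1344]
orientation: [-2.305, -2.121, 0.001]
contact_force: [-0.5, 0.9, -0.8]
grip_width: 0.093
finger_force: 0.0
```

Call:
servo_tool --commands '[{"slide":[0,0,0],"turn":[0,0,0],"grip":9.3}]'

```text
time: 3.73
eef_pos: [0.5853, -0.2264, 0.1365]
orientation: [-2.307, -2.122, 0.002]
contact_force: [-2.0, -0.4, 0.3]
grip_width: 0.0933
finger_force: 0.0
```

```bash
cat >> h.py <<'E'
def st(p=None):
    from bench import get_state
    s=get_state();M=Ro.from_rotvec(s["orientation"]).as_matrix()
    print("t",s["time"],"pos",s["eef_pos"].round(4),"yaw",np.degrees(np.arctan2(M[1,0],M[0,0])).round(2),"tilt",M[:2,2].round(4),"F",s["contact_force"].round(1),"w",s["grip_width"].round(4),"ff",round(float(s["finger_force"]),1))
    if p is not None: print("slide",slide(s,p))
    return s
E
python3 - <<'E'
from h import *
s,d=shot("w6");st((.586,-.2325,.0245))
cm=ld("w6");u=proj(*cm,(.586,-.2325,.017));print(u)
x,r,c=fitdisc(cm,d["frame"],tuple(int(v) for v in u),.033,.003,.017,r=100);print(x,r,c)
E
```

```text
Traceback (most recent call last):
  File "h.py", line 45, in st
    print("t",s["time"],"pos",s["eef_pos"].round(4),"yaw",np.degrees(np.arctan2(M[1,0],M[0,0])).round(2),"tilt",M[:2,2].round(4),"F",s["contact_force"].round(1),"w",s["grip_width"].round(4),"ff",round(float(s["finger_force"]),1))
                                                                                                                                                                     ^^^^^^^^^^^^^^^^^^^^^
AttributeError: 'float' object has no attribute 'round'
```

```bash
sed -i 's/s\["grip_width"\].round(4)/round(float(s["grip_width"]),4)/' h.py
python3 - <<'E'
from h import *
s,d=shot("w6");st((.586,-.2325,.0245))
cm=ld("w6");u=proj(*cm,(.586,-.2325,.017));print(u)
x,r,c=fitdisc(cm,d["frame"],tuple(int(v) for v in u),.033,.003,.017,r=100);print(x,r,c)
E
```

```text
t 3.8333 pos [ 0.5868 -0.2309  0.1408] yaw 85.03 tilt [ 0.0008 -0.0009] F [-0.1  0.4  0.9] w 0.0929 ff 0.0
slide [-0.16 -0.08 11.63]
[319.79538808 201.90412984]
[ 0.58643924 -0.23304505] 0.032315832643744664 [320.35648312 199.85422317]
```

Call:
servo_tool --commands '[{"slide":[-0.2,-0.05,3.5],"turn":[0,0,0],"grip":9.3},{"slide":[-0.2,-0.05,7],"turn":[0,0,0],"grip":9.3},{"slide":[-0.2,-0.05,9.5],"turn":[0,0,0],"grip":9.3},{"slide":[-0.2,-0.05,11],"turn":[0,0,0],"grip":9.3},{"slide":[-0.2,-0.05,11.6],"turn":[0,0,0],"grip":9.3}]'

```text
time: 4.25
eef_pos: [0.5851, -0.2349, 0.0234]
orientation: [-2.32, -2.118, 0.0]
contact_force: [-0.3, 0.1, -0.0]
grip_width: 0.093
finger_force: 0.0
```

Call:
servo_tool --commands '[{"slide":[0,0,0],"turn":[0,0,0],"grip":9.3},{"slide":[0,0,0],"turn":[0,0,0],"grip":9.3},{"slide":[0,0,0],"turn":[0,0,0],"grip":5.5},{"slide":[0,0,0],"turn":[0,0,0],"grip":5.5},{"slide":[0,0,0],"turn":[0,0,0],"grip":5.5}]'

```text
time: 4.67
eef_pos: [0.5863, -0.2343, 0.0252]
orientation: [2.318, 2.117, 0.001]
contact_force: [0.5, 0.4, 0.1]
grip_width: 0.0772
finger_force: 0.0
```

Call:
servo_tool --commands '[{"slide":[0,0,0],"turn":[0,0,0],"grip":5.5},{"slide":[0,0,0],"turn":[0,0,0],"grip":5.5}]'

```text
time: 4.83
eef_pos: [0.5858, -0.2339, 0.0243]
orientation: [2.319, 2.118, 0.001]
contact_force: [-1.5, -0.1, 3.7]
grip_width: 0.065
finger_force: 30.0
```

Run:
```python
from h import *
st((.574,.009,.130))
```

```text
t 4.8333 pos [ 0.5858 -0.2339  0.0243] yaw 84.82 tilt [ 0.001  -0.0006] F [-1.5 -0.1  3.7] w 0.065 ff 30.0
slide [ 24.08  -3.36 -10.59]
```

Call:
servo_tool --commands '[{"slide":[0,0,-3],"turn":[0,0,0],"grip":5.5},{"slide":[0,0,-7],"turn":[0,0,0],"grip":5.5},{"slide":[2,-0.3,-10.5],"turn":[0,0,0],"grip":5.5},{"slide":[5,-0.7,-12.5],"turn":[0,0,0],"grip":5.5},{"slide":[9,-1.3,-13],"turn":[0,0,0],"grip":5.5}]'

```text
time: 5.25
eef_pos: [0.5829, -0.1453, 0.158]
orientation: [2.317, 2.11, 0.004]
contact_force: [0.8, 0.5, -4.3]
grip_width: 0.0651
finger_force: 30.0
```

Call:
servo_tool --commands '[{"slide":[4,-0.6,0],"turn":[0,0,0],"grip":5.5},{"slide":[8,-1.1,0],"turn":[0,0,0],"grip":5.5},{"slide":[12,-1.6,0],"turn":[0,0,0],"grip":5.5},{"slide":[14.4,-2.0,0],"turn":[0,0,0],"grip":5.5},{"slide":[15,-2.1,0],"turn":[0,0,0],"grip":5.5}]'

```text
time: 5.67
eef_pos: [0.5717, 0.0131, 0.1531]
orientation: [-2.313, -2.121, 0.0]
contact_force: [-0.0, -0.5, -3.6]
grip_width: 0.0652
finger_force: 30.0
```

Call:
servo_tool --commands '[{"slide":[0,0,0],"turn":[0,0,0],"grip":5.5},{"slide":[0,0,0],"turn":[0,0,0],"grip":5.5}]'

```text
time: 5.83
eef_pos: [0.5731, 0.0082, 0.1533]
orientation: [-2.318, -2.12, 0.001]
contact_force: [-0.5, -0.1, -4.1]
grip_width: 0.0654
finger_force: 30.0
```

Run:
```python
from h import *
st((.574,.0085,.0385)); s,d=shot("w7")
cv2.imwrite("pics/w7c.png",d["frame"][:330,120:520,::-1])
cm=ld("w7");print([proj(*cm,p).round(1) for p in [(.5797,.0685,.084),(.5685,-.0501,.084)]])
```

```text
t 5.8333 pos [0.5731 0.0082 0.1533] yaw 84.88 tilt [-0.0007 -0.0006] F [-0.5 -0.1 -4.1] w 0.0654 ff 30.0
slide [ 0.05  0.09 11.48]
[array([321. , 133.7]), array([320.2, 290.6])]
```

View pics/w7c.png

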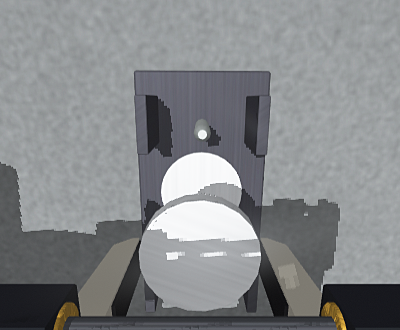

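The disc is held centred at (320,256). The pin top is at (322,134) against a predicted (321,134), so the press pose is good.

Call:
servo_tool --commands '[{"slide":[0.05,0.1,3],"turn":[0,0,0],"grip":5.5},{"slide":[0.05,0.1,6.5],"turn":[0,0,0],"grip":5.5},{"slide":[0.05,0.1,9],"turn":[0,0,0],"grip":5.5},{"slide":[0.05,0.1,10.5],"turn":[0,0,0],"grip":5.5},{"slide":[0.05,0.1,11.1],"turn":[0,0,0],"grip":5.5}]'

```text
time: 6.3
eef_pos: [0.5725, 0.0071, 0.0395]
orientation: [-2.319, -2.113, 0.006]
contact_force: [-0.2, 0.2, -3.7]
grip_width: 0.0651
finger_force: 30.0
```

Call:
servo_tool --commands '[{"slide":[0,0,0.1],"turn":[0,0,0],"grip":5.5},{"slide":[0,0,0.2],"turn":[0,0,0],"grip":5.5},{"slide":[0,0,0.35],"turn":[0,0,0],"grip":5.5},{"slide":[0,0,0.45],"turn":[0,0,0],"grip":5.5},{"slide":[0,0,0.45],"turn":[0,0,0],"grip":5.5}]'

```text
time: 6.72
eef_pos: [0.575, 0.0085, 0.0391]
orientation: [2.319, 2.118, 0.002]
contact_force: [0.1, 0.1, -3.6]
grip_width: 0.0655
finger_force: 30.0
```

Run:
```python
from h import *
st((.574,.0085,.0373))
```

```text
t 6.7167 pos [0.575  0.0085 0.0391] yaw 84.81 tilt [ 0.0018 -0.0004] F [ 0.1  0.1 -3.6] w 0.0655 ff 30.0
slide [-0.01 -0.1   0.18]
```

Call:
servo_tool --commands '[{"slide":[0,-0.05,0.1],"turn":[0,0,0],"grip":5.5},{"slide":[0,-0.05,0.15],"turn":[0,0,0],"grip":5.5},{"slide":[0,-0.05,0.15],"turn":[0,0,0],"grip":5.5}]'

```text
time: 6.97
eef_pos: [0.5741, 0.0088, 0.0373]
orientation: [2.319, 2.118, 0.001]
contact_force: [-0.8, -0.7, 0.5]
grip_width: 0.0655
finger_force: 30.0
```

Call:
servo_tool --commands '[{"slide":[0,0,0.05],"turn":[0,0,0],"grip":5.5},{"slide":[0,0,0.1],"turn":[0,0,0],"grip":5.5},{"slide":[0,0,0.1],"turn":[0,0,0],"grip":5.5}]'

```text
time: 7.22
eef_pos: [0.5741, 0.0088, 0.0372]
orientation: [2.319, 2.118, 0.001]
contact_force: [-4.3, -0.7, 9.7]
grip_width: 0.0652
finger_force: 30.0
```

Call:
servo_tool --commands '[{"slide":[0,0,-0.1],"turn":[0,0,0],"grip":9.3},{"slide":[0,0,-0.1],"turn":[0,0,0],"grip":9.3},{"slide":[0,0,-0.1],"turn":[0,0,0],"grip":9.3},{"slide":[0,0,-1],"turn":[0,0,0],"grip":9.3},{"slide":[0,0,-4],"turn":[0,0,0],"grip":9.3}]'

```text
time: 7.63
eef_pos: [0.5707, 0.0092, 0.0723]
orientation: [-2.315, -2.114, 0.008]
contact_force: [-0.0, -0.1, -0.5]
grip_width: 0.0916
finger_force: 0.0
```

Call:
servo_tool --commands '[{"slide":[0,0,-4],"turn":[0,0,0],"grip":9.3},{"slide":[-2,-0.6,-7.5],"turn":[0,0,0],"grip":9.3},{"slide":[-5.5,-1.8,-9],"turn":[0,0,0],"grip":9.3},{"slide":[-9.4,-3,-9],"turn":[0,0,0],"grip":9.3},{"slide":[-13.3,-4.2,-9],"turn":[0,0,0],"grip":9.3}]'

```text
time: 8.05
eef_pos: [0.5205, -0.121, 0.1682]
orientation: [2.314, 2.118, 0.003]
contact_force: [-0.2, -0.9, 0.1]
grip_width: 0.0932
finger_force: 0.0
```

Call:
servo_tool --commands '[{"slide":[-4,-1.2,0],"turn":[0,0,0],"grip":9.3},{"slide":[-8,-2.5,0],"turn":[0,0,0],"grip":9.3},{"slide":[-12,-3.8,0],"turn":[0,0,0],"grip":9.3},{"slide":[-15,-4.7,0],"turn":[0,0,0],"grip":9.3},{"slide":[-17,-5.3,0],"turn":[0,0,0],"grip":9.3}]'

```text
time: 8.47
eef_pos: [0.4504, -0.2877, 0.1664]
orientation: [2.321, 2.115, -0.001]
contact_force: [0.3, 0.2, 0.4]
grip_width: 0.0929
finger_force: 0.0
```

Call:
servo_tool --commands '[{"slide":[-1,-0.4,0],"turn":[0,0,0],"grip":9.3},{"slide":[-1,-0.4,0],"turn":[0,0,0],"grip":9.3},{"slide":[-1,-0.4,0],"turn":[0,0,0],"grip":9.3}]'

```text
time: 8.72
eef_pos: [0.447, -0.2936, 0.1658]
orientation: [-2.321, -2.117, -0.001]
contact_force: [0.1, 0.3, -0.1]
grip_width: 0.0926
finger_force: 0.0
```

Run:
```python
from h import *
s,d=shot("w8");st((.4457,-.2962,.0245))
cm=ld("w8");u=proj(*cm,(.4457,-.2962,.017));print(u)
x,r,c=fitdisc(cm,d["frame"],tuple(int(v) for v in u),.029,.003,.017,r=100);print(x,r,c)
```

```text
t 8.7667 pos [ 0.4473 -0.2929  0.1657] yaw 84.83 tilt [0.0002 0.0008] F [-0.8  0.7 -0.1] w 0.0933 ff 0.0
slide [-0.35 -0.13 14.12]
[318.22782123 192.4337629 ]
[ 0.44589273 -0.29643161] 0.028323206545576293 [318.46294301 190.61206897]
```

Call:
servo_tool --commands '[{"slide":[-0.35,-0.1,4],"turn":[0,0,0],"grip":7.5},{"slide":[-0.35,-0.1,8],"turn":[0,0,0],"grip":7.5},{"slide":[-0.35,-0.1,11.5],"turn":[0,0,0],"grip":7.5},{"slide":[-0.35,-0.1,13.4],"turn":[0,0,0],"grip":7.5},{"slide":[-0.35,-0.1,14.1],"turn":[0,0,0],"grip":7.5}]'

```text
time: 9.18
eef_pos: [0.4444, -0.2936, 0.0221]
orientation: [-2.312, -2.117, -0.0]
contact_force: [-18.3, 16.1, 63.9]
grip_width: 0.0748
finger_force: 31.6
```

Call:
servo_tool --commands '[{"slide":[0,0,0],"turn":[0,0,0],"grip":7.5},{"slide":[0,0,0],"turn":[0,0,0],"grip":4.8},{"slide":[0,0,0],"turn":[0,0,0],"grip":4.8},{"slide":[0,0,0],"turn":[0,0,0],"grip":4.8},{"slide":[0,0,0],"turn":[0,0,0],"grip":4.8}]'

```text
time: 9.6
eef_pos: [0.4464, -0.2973, 0.0255]
orientation: [2.318, 2.118, 0.001]
contact_force: [0.6, 2.2, 3.2]
grip_width: 0.0573
finger_force: 30.0
```

Run:
```python
from h import *
st((.574,.0085,.15))
```

```text
t 9.6 pos [ 0.4464 -0.2973  0.0255] yaw 84.84 tilt [ 0.0012 -0.0008] F [0.6 2.2 3.2] w 0.0573 ff 30.0
slide [ 31.59   9.98 -12.46]
```

Call:
servo_tool --commands '[{"slide":[0,0,-3],"turn":[0,0,0],"grip":4.8},{"slide":[0,0,-7],"turn":[0,0,0],"grip":4.8},{"slide":[1.5,0.5,-10.5],"turn":[0,0,0],"grip":4.8},{"slide":[5,1.6,-13],"turn":[0,0,0],"grip":4.8},{"slide":[9,2.8,-14],"turn":[0,0,0],"grip":4.8}]'

```text
time: 10.02
eef_pos: [0.482, -0.2157, 0.168]
orientation: [2.318, 2.109, 0.002]
contact_force: [1.2, -1.1, -1.1]
grip_width: 0.0572
finger_force: 30.0
```

Call:
servo_tool --commands '[{"slide":[3.9,1.2,0],"turn":[0,0,0],"grip":4.8},{"slide":[7.8,2.4,0],"turn":[0,0,0],"grip":4.8},{"slide":[11.7,3.7,0],"turn":[0,0,0],"grip":4.8},{"slide":[15.4,4.9,0],"turn":[0,0,0],"grip":4.8},{"slide":[18.6,5.9,0],"turn":[0,0,0],"grip":4.8}]'

```text
time: 10.43
eef_pos: [0.5563, -0.0312, 0.164]
orientation: [2.319, 2.119, 0.001]
contact_force: [0.6, -0.4, -1.1]
grip_width: 0.0575
finger_force: 30.0
```

Call:
servo_tool --commands '[{"slide":[2.5,0.8,0],"turn":[0,0,0],"grip":4.8},{"slide":[3.8,1.2,0],"turn":[0,0,0],"grip":4.8},{"slide":[4,1.3,0],"turn":[0,0,0],"grip":4.8},{"slide":[4,1.3,0],"turn":[0,0,0],"grip":4.8},{"slide":[4,1.3,0],"turn":[0,0,0],"grip":4.8}]'

```text
time: 10.85
eef_pos: [0.5719, 0.0037, 0.1635]
orientation: [-2.32, -2.118, 0.002]
contact_force: [-0.6, 0.1, -1.8]
grip_width: 0.0568
finger_force: 30.0
```

Run:
```python
from h import *
st((.574,.0085,.0525)); s,d=shot("w9")
cv2.imwrite("pics/w9c.png",d["frame"][:330,120:520,::-1])
M=Ro.from_rotvec(s["orientation"]).as_matrix();cm=ld("w9")
for n,R in(("w7",.033),("w9",.029)):
    q=np.load(n+".npz");c=ld(n);b,A=blob(q["frame"],(320,275),75,th=120);zt=q["pos"][2]-.0215
    x=least_squares(lambda p:sil(c,p,R,zt,zt+.014)[0]-b,q["pos"][:2]).x
    print(n,"disc-TCP",(x-q["pos"][:2]).round(4),R*np.sqrt(A/sil(c,x,R,zt,zt+.014)[1]),b)
```

```text
t 10.85 pos [0.5719 0.0037 0.1635] yaw 84.79 tilt [-0.0008 -0.0006] F [-0.6  0.1 -1.8] w 0.0568 ff 30.0
slide [ 0.5   0.17 11.1 ]
w7 disc-TCP [0.0002 0.0006] 0.03250266124652491 [319.47256522 254.09419324]
w9 disc-TCP [0.0005 0.0021] 0.029406448912205844 [319.85927226 252.14411301]
```

View pics/w9c.png

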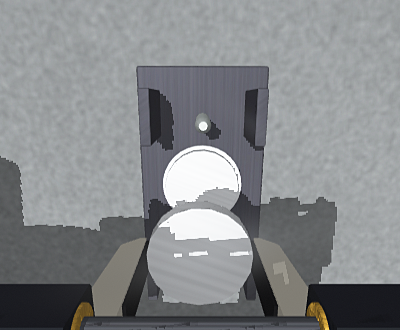

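The middle disc is held level at (320,255), and the large disc sits concentric on the seat below it.

Call:
servo_tool --commands '[{"slide":[0.4,0.17,3],"turn":[0,0,0],"grip":4.8},{"slide":[0.4,0.17,6],"turn":[0,0,0],"grip":4.8},{"slide":[0.4,0.17,8.5],"turn":[0,0,0],"grip":4.8},{"slide":[0.4,0.17,9.8],"turn":[0,0,0],"grip":4.8},{"slide":[0.4,0.17,10.3],"turn":[0,0,0],"grip":4.8}]'

```text
time: 11.32
eef_pos: [0.5722, 0.0072, 0.0581]
orientation: [-2.319, -2.113, 0.005]
contact_force: [0.1, 0.2, -2.0]
grip_width: 0.0569
finger_force: 30.0
```

Call:
servo_tool --commands '[{"slide":[0,0,0.2],"turn":[0,0,0],"grip":4.8},{"slide":[0,0,0.4],"turn":[0,0,0],"grip":4.8},{"slide":[0,0,0.5],"turn":[0,0,0],"grip":4.8},{"slide":[0,0,0.6],"turn":[0,0,0],"grip":4.8},{"slide":[0,0,0.6],"turn":[0,0,0],"grip":4.8}]'

```text
time: 11.73
eef_pos: [0.575, 0.0085, 0.0555]
orientation: [2.319, 2.118, 0.001]
contact_force: [-0.5, 1.0, -2.6]
grip_width: 0.057
finger_force: 30.0
```

Run:
```python
from h import *
st((.574,.0075,.0525))
```

```text
t 11.7333 pos [0.575  0.0085 0.0555] yaw 84.81 tilt [ 0.0016 -0.0003] F [-0.5  1.  -2.6] w 0.057 ff 30.0
slide [-0.11 -0.09  0.3 ]
```

Call:
servo_tool --commands '[{"slide":[-0.1,-0.08,0.1],"turn":[0,0,0],"grip":4.8},{"slide":[-0.1,-0.08,0.2],"turn":[0,0,0],"grip":4.8},{"slide":[-0.1,-0.08,0.25],"turn":[0,0,0],"grip":4.8},{"slide":[-0.1,-0.08,0.25],"turn":[0,0,0],"grip":4.8}]'

```text
time: 12.07
eef_pos: [0.5736, 0.0077, 0.0525]
orientation: [2.319, 2.119, 0.0]
contact_force: [-1.8, 0.1, 1.4]
grip_width: 0.0576
finger_force: 30.0
```

Call:
servo_tool --commands '[{"slide":[0,0,0.05],"turn":[0,0,0],"grip":4.8},{"slide":[0,0,0.1],"turn":[0,0,0],"grip":4.8},{"slide":[0,0,0.1],"turn":[0,0,0],"grip":4.8}]'

```text
time: 12.32
eef_pos: [0.5736, 0.0077, 0.0525]
orientation: [2.319, 2.119, 0.0]
contact_force: [-3.7, -0.1, 9.3]
grip_width: 0.0571
finger_force: 30.0
```

Call:
servo_tool --commands '[{"slide":[0,0,-0.1],"turn":[0,0,0],"grip":9.3},{"slide":[0,0,-0.1],"turn":[0,0,0],"grip":9.3},{"slide":[0,0,-0.1],"turn":[0,0,0],"grip":9.3},{"slide":[0,0,-1],"turn":[0,0,0],"grip":9.3},{"slide":[0,0,-4],"turn":[0,0,0],"grip":9.3}]'

```text
time: 12.73
eef_pos: [0.5704, 0.0082, 0.0877]
orientation: [-2.315, -2.114, 0.009]
contact_force: [0.7, 0.7, 0.2]
grip_width: 0.0862
finger_force: 0.0
```

Call:
servo_tool --commands '[{"slide":[0,0,-4],"turn":[0,0,0],"grip":9.3},{"slide":[-2,0.1,-7.5],"turn":[0,0,0],"grip":9.3},{"slide":[-5.5,0.3,-9.5],"turn":[0,0,0],"grip":9.3},{"slide":[-9.4,0.5,-10.5],"turn":[0,0,0],"grip":9.3},{"slide":[-13.4,0.6,-10.5],"turn":[0,0,0],"grip":9.3}]'

```text
time: 13.15
eef_pos: [0.5692, -0.1276, 0.2007]
orientation: [2.312, 2.117, 0.005]
contact_force: [1.2, -0.7, 0.0]
grip_width: 0.0927
finger_force: 0.0
```

Call:
servo_tool --commands '[{"slide":[-4,0.2,0],"turn":[0,0,6],"grip":9.3},{"slide":[-8,0.4,0],"turn":[0,0,13],"grip":9.3},{"slide":[-12,0.6,0],"turn":[0,0,20],"grip":9.3},{"slide":[-16,0.8,0],"turn":[0,0,27],"grip":9.3},{"slide":[-19.5,0.9,0],"turn":[0,0,33],"grip":9.3}]'

```text
time: 13.57
eef_pos: [0.5583, -0.324, 0.1967]
orientation: [2.83, 1.363, 0.0]
contact_force: [1.0, -0.0, -0.4]
grip_width: 0.093
finger_force: 0.0
```

Run:
```python
from h import *
s=st((.5555,-.3952,.16))
```

```text
t 13.5667 pos [ 0.5583 -0.324   0.1967] yaw 51.42 tilt [ 0.0004 -0.0007] F [ 1.  -0.  -0.4] w 0.093 ff 0.0
slide [-5.74  4.22  3.68]
```

Call:
servo_tool --commands '[{"slide":[-2.5,1.8,1],"turn":[0,0,4],"grip":8.5},{"slide":[-4.6,3.4,2],"turn":[0,0,6.4],"grip":7},{"slide":[-5.4,4,3],"turn":[0,0,6.4],"grip":7},{"slide":[-5.6,4.1,3.4],"turn":[0,0,6.4],"grip":7},{"slide":[-5.6,4.1,3.4],"turn":[0,0,6.4],"grip":7}]'

```text
time: 13.98
eef_pos: [0.5555, -0.3898, 0.1604]
orientation: [-2.895, -1.212, 0.002]
contact_force: [1.0, 0.9, -0.1]
grip_width: 0.0708
finger_force: 0.0
```

Call:
servo_tool --commands '[{"slide":[0,0,0],"turn":[0,0,0],"grip":7}]'

```text
time: 14.07
eef_pos: [0.5565, -0.3889, 0.1621]
orientation: [-2.896, -1.215, -0.0]
contact_force: [0.2, -0.3, 0.7]
grip_width: 0.07
finger_force: 0.0
```

Run:
```python
from h import *
s,d=shot("w10");st((.5555,-.3952,.0255))
cm=ld("w10");u=proj(*cm,(.5555,-.3952,.017));print(u)
x,r,c=fitdisc(cm,d["frame"],tuple(int(v) for v in u),.025,.003,.017,r=100);print(x,r,c)
```

```text
t 14.1167 pos [ 0.5569 -0.3889  0.1628] yaw 45.54 tilt [0.0002 0.0005] F [-0.5 -0.4  0.2] w 0.0699 ff 0.0
slide [-0.55  0.34 13.72]
[322.887767   196.36132743]
[ 0.55547725 -0.39584122] 0.024387185948449297 [323.2953904  194.80934462]
```

Call:
servo_tool --commands '[{"slide":[-0.6,0.4,3],"turn":[0,0,0],"grip":7},{"slide":[-0.6,0.4,6.5],"turn":[0,0,0],"grip":7},{"slide":[-0.6,0.4,9.5],"turn":[0,0,0],"grip":7},{"slide":[-0.6,0.4,11.5],"turn":[0,0,0],"grip":7},{"slide":[-0.6,0.4,12.6],"turn":[0,0,0],"grip":7}]'

```text
time: 14.53
eef_pos: [0.5546, -0.3949, 0.034]
orientation: [-2.893, -1.215, 0.002]
contact_force: [-0.6, 0.8, 0.1]
grip_width: 0.0698
finger_force: 0.0
```

Call:
servo_tool --commands '[{"slide":[0,0,0.5],"turn":[0,0,0],"grip":7},{"slide":[0,0,0.9],"turn":[0,0,0],"grip":7},{"slide":[0,0,1.05],"turn":[0,0,0],"grip":4.0},{"slide":[0,0,1.05],"turn":[0,0,0],"grip":4.0},{"slide":[0,0,1.05],"turn":[0,0,0],"grip":4.0}]'

```text
time: 14.95
eef_pos: [0.5557, -0.3983, 0.0272]
orientation: [2.896, 1.212, 0.001]
contact_force: [-1.4, 1.2, 0.1]
grip_width: 0.0546
finger_force: 0.5
```

Call:
servo_tool --commands '[{"slide":[0,0,0],"turn":[0,0,0],"grip":4.0},{"slide":[0,0,0],"turn":[0,0,0],"grip":4.0},{"slide":[0,0,0],"turn":[0,0,0],"grip":4.0}]'

```text
time: 15.2
eef_pos: [0.5553, -0.3979, 0.027]
orientation: [2.897, 1.212, 0.001]
contact_force: [-1.8, 1.5, 6.1]
grip_width: 0.0491
finger_force: 30.0
```

Run:
```python
from h import *
st((.574,.0085,.175))
```

```text
t 15.2 pos [ 0.5553 -0.3979  0.027 ] yaw 45.41 tilt [ 0.0009 -0.0007] F [-1.8  1.5  6.1] w 0.0491 ff 30.0
slide [ 30.26 -27.18 -14.82]
```

Call:
servo_tool --commands '[{"slide":[0,0,-3],"turn":[0,0,0],"grip":4.0},{"slide":[0,0,-7],"turn":[0,0,0],"grip":4.0},{"slide":[0,0,-11],"turn":[0,0,0],"grip":4.0},{"slide":[2,-1.8,-13.8],"turn":[0,0,0],"grip":4.0},{"slide":[4.8,-4.3,-15],"turn":[0,0,0],"grip":4.0}]'

```text
time: 15.62
eef_pos: [0.5596, -0.3376, 0.1811]
orientation: [2.892, 1.203, 0.006]
contact_force: [0.9, -0.9, -0.3]
grip_width: 0.0494
finger_force: 30.0
```

Call:
servo_tool --commands '[{"slide":[2.9,-2.6,0],"turn":[0,0,0],"grip":4.0},{"slide":[5.8,-5.2,0],"turn":[0,0,0],"grip":4.0},{"slide":[8.7,-7.8,0],"turn":[0,0,0],"grip":4.0},{"slide":[11.6,-10.4,0],"turn":[0,0,0],"grip":4.0},{"slide":[14.5,-13,0],"turn":[0,0,0],"grip":4.0}]'

```text
time: 16.03
eef_pos: [0.567, -0.1372, 0.1758]
orientation: [2.898, 1.212, 0.001]
contact_force: [0.5, 0.0, -1.6]
grip_width: 0.0495
finger_force: 30.0
```

Call:
servo_tool --commands '[{"slide":[2.9,-2.6,0],"turn":[0,0,-6],"grip":4.0},{"slide":[5.8,-5.2,0],"turn":[0,0,-13],"grip":4.0},{"slide":[8.3,-7.5,0],"turn":[0,0,-20],"grip":4.0},{"slide":[10,-9,0],"turn":[0,0,-27],"grip":4.0},{"slide":[10.8,-9.7,0],"turn":[0,0,-34],"grip":4.0}]'

```text
time: 16.45
eef_pos: [0.5737, 0.0097, 0.1758]
orientation: [-2.408, -2.017, -0.001]
contact_force: [-0.2, 0.3, -2.1]
grip_width: 0.049
finger_force: 30.0
```

Call:
servo_tool --commands '[{"slide":[0,0,0],"turn":[0,0,-4],"grip":4.0},{"slide":[0,0,0],"turn":[0,0,-5.4],"grip":4.0},{"slide":[0,0,0],"turn":[0,0,-5.4],"grip":4.0},{"slide":[0,0,0],"turn":[0,0,-5.4],"grip":4.0}]'

```text
time: 16.78
eef_pos: [0.5741, 0.0057, 0.1757]
orientation: [2.322, 2.115, -0.0]
contact_force: [-0.6, -0.9, -0.9]
grip_width: 0.0492
finger_force: 30.0
```

Run:
```python
from h import *
s,d=shot("w11");st((.574,.0085,.068))
q=np.load("w11.npz");c=ld("w11");R=.025;b,A=blob(q["frame"],(320,265),75,th=None);zt=q["pos"][2]-.024
x=least_squares(lambda p:sil(c,p,R,zt,zt+.014)[0]-b,q["pos"][:2]).x
print("disc-TCP",(x-q["pos"][:2]).round(4),R*np.sqrt(A/sil(c,x,R,zt,zt+.014)[1]),b)
```

```text
t 16.8333 pos [0.5741 0.0056 0.1757] yaw 84.66 tilt [ 0.0001 -0.0001] F [ 1.  -0.5 -1.4] w 0.0491 ff 30.0
slide [ 0.29 -0.04 10.77]
disc-TCP [0.0008 0.0056] 0.028518387687135844 [319.70901555 244.57135355]
```

Call:
servo_tool --commands '[{"slide":[0.17,0,3],"turn":[0,0,0],"grip":4.0},{"slide":[0.17,0,6],"turn":[0,0,0],"grip":4.0},{"slide":[0.17,0,8.3],"turn":[0,0,0],"grip":4.0},{"slide":[0.17,0,9.6],"turn":[0,0,0],"grip":4.0},{"slide":[0.17,0,10.1],"turn":[0,0,0],"grip":4.0}]'

```text
time: 17.25
eef_pos: [0.5725, 0.0074, 0.072]
orientation: [-2.32, -2.113, 0.004]
contact_force: [-0.7, -0.0, -1.7]
grip_width: 0.049
finger_force: 30.0
```

Call:
servo_tool --commands '[{"slide":[0,0,0.1],"turn":[0,0,0],"grip":4.0},{"slide":[0,0,0.2],"turn":[0,0,0],"grip":4.0},{"slide":[0,0,0.3],"turn":[0,0,0],"grip":4.0},{"slide":[0,0,0.4],"turn":[0,0,0],"grip":4.0},{"slide":[0,0,0.4],"turn":[0,0,0],"grip":4.0}]'

```text
time: 17.67
eef_pos: [0.5748, 0.0078, 0.0715]
orientation: [2.319, 2.118, 0.002]
contact_force: [0.4, 0.3, -1.5]
grip_width: 0.0489
finger_force: 30.0
```

Run:
```python
from h import *
st((.574,.0073,.068))
```

```text
t 17.6667 pos [0.5748 0.0078 0.0715] yaw 84.81 tilt [ 0.0016 -0.0003] F [ 0.4  0.3 -1.5] w 0.0489 ff 30.0
slide [-0.05 -0.07  0.35]
```

Call:
servo_tool --commands '[{"slide":[-0.05,-0.07,0.1],"turn":[0,0,0],"grip":4.0},{"slide":[-0.05,-0.07,0.2],"turn":[0,0,0],"grip":4.0},{"slide":[-0.05,-0.07,0.3],"turn":[0,0,0],"grip":4.0},{"slide":[-0.05,-0.07,0.3],"turn":[0,0,0],"grip":4.0}]'

```text
time: 18.0
eef_pos: [0.5735, 0.0074, 0.068]
orientation: [2.319, 2.119, 0.0]
contact_force: [-0.6, -1.4, 0.5]
grip_width: 0.0493
finger_force: 30.0
```

Call:
servo_tool --commands '[{"slide":[0,0,0.05],"turn":[0,0,0],"grip":4.0},{"slide":[0,0,0.1],"turn":[0,0,0],"grip":4.0},{"slide":[0,0,0.1],"turn":[0,0,0],"grip":4.0}]'

```text
time: 18.25
eef_pos: [0.5735, 0.0074, 0.068]
orientation: [2.319, 2.118, 0.0]
contact_force: [-3.4, 0.9, 9.0]
grip_width: 0.0491
finger_force: 30.0
```

Call:
servo_tool --commands '[{"slide":[0,0,-0.1],"turn":[0,0,0],"grip":9.3},{"slide":[0,0,-0.1],"turn":[0,0,0],"grip":9.3},{"slide":[0,0,-0.1],"turn":[0,0,0],"grip":9.3},{"slide":[0,0,-1],"turn":[0,0,0],"grip":9.3},{"slide":[0,0,-4],"turn":[0,0,0],"grip":9.3}]'

```text
time: 18.67
eef_pos: [0.5703, 0.0079, 0.1032]
orientation: [-2.314, -2.114, 0.009]
contact_force: [0.5, 0.3, 0.0]
grip_width: 0.0777
finger_force: 0.0
```

Call:
servo_tool --commands '[{"slide":[0,0,-4],"turn":[0,0,0],"grip":9.3},{"slide":[0,0,-7.5],"turn":[0,0,0],"grip":9.3},{"slide":[0,0,-9],"turn":[0,0,0],"grip":9.3},{"slide":[0,0,-9],"turn":[0,0,0],"grip":9.3},{"slide":[0,0,-9],"turn":[0,0,0],"grip":9.3}]'

```text
time: 19.08
eef_pos: [0.5739, 0.0074, 0.1978]
orientation: [2.318, 2.117, 0.002]
contact_force: [0.2, -0.3, 0.1]
grip_width: 0.0928
finger_force: 0.0
```

Run:
```python
from h import *
s,d=shot("w12");st((.540,.287,.20))
c=ld("w12");print(proj(*c,(.574,.009,.058)),proj(*c,(.574,.009,.016)),[proj(*c,p).round(1) for p in [(.5797,.0685,.084),(.5685,-.0501,.084)]])
cv2.imwrite("pics/w12c.png",cv2.resize(d["frame"][60:320,220:420,::-1],None,fx=2.2,fy=2.2))
```

```text
t 19.1333 pos [0.573  0.0075 0.1963] yaw 84.81 tilt [-0.0006  0.0001] F [ 0.1  0.1 -1.2] w 0.0932 ff 0.0
slide [27.54 -5.81 -0.37]
[318.87953478 190.51689807] [318.84851714 179.48463954] [array([319.2, 126.8]), array([318.8, 261.8])]
```

View pics/w12c.png

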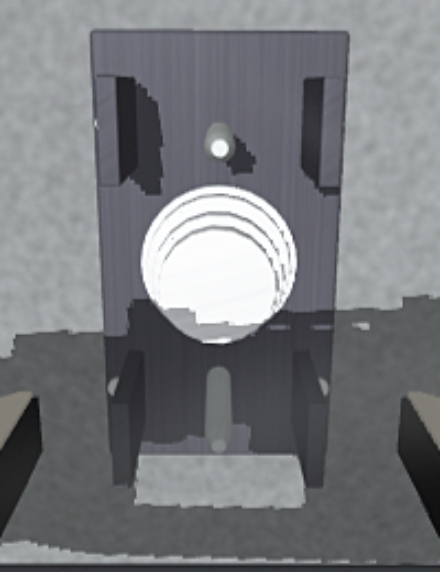

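The discs are stacked concentrically. The small disc's top is at (319.3,189.6) against a predicted (318.9,190.5), and both pin tops match to within 1 px. Next is the cover.

Call:
servo_tool --commands '[{"slide":[3,-0.6,0],"turn":[0,0,-6],"grip":9.3},{"slide":[6,-1.3,0],"turn":[0,0,-13],"grip":9.3},{"slide":[9,-2,0],"turn":[0,0,-20],"grip":9.3},{"slide":[12,-2.6,0],"turn":[0,0,-27],"grip":9.3},{"slide":[14,-3,0],"turn":[0,0,-34],"grip":9.3}]'

```text
time: 19.55
eef_pos: [0.5542, 0.1519, 0.1943]
orientation: [-1.587, -2.706, 0.003]
contact_force: [-0.8, 1.0, -0.4]
grip_width: 0.0931
finger_force: 0.0
```

Call:
servo_tool --commands '[{"slide":[3,1.2,0],"turn":[0,0,-7],"grip":9.3},{"slide":[6,2.5,0],"turn":[0,0,-14],"grip":9.3},{"slide":[9,3.7,0],"turn":[0,0,-21],"grip":9.3},{"slide":[11.5,4.7,0],"turn":[0,0,-28],"grip":9.3},{"slide":[12.5,5.2,0],"turn":[0,0,-34.5],"grip":9.3}]'

```text
time: 19.97
eef_pos: [0.5392, 0.2873, 0.194]
orientation: [-0.711, -3.055, 0.002]
contact_force: [0.5, -1.0, -0.1]
grip_width: 0.0927
finger_force: 0.0
```

Call:
servo_tool --commands '[{"slide":[0,0,0],"turn":[0,0,-7],"grip":9.3},{"slide":[0,0,0],"turn":[0,0,-14],"grip":9.3},{"slide":[0,0,0],"turn":[0,0,-18.5],"grip":9.3},{"slide":[0,0,0],"turn":[0,0,-18.5],"grip":9.3},{"slide":[0,0,0],"turn":[0,0,-18.5],"grip":9.3}]'

```text
time: 20.38
eef_pos: [0.5406, 0.2839, 0.1947]
orientation: [-0.228, -3.13, 0.002]
contact_force: [0.0, -0.8, 0.3]
grip_width: 0.0932
finger_force: 0.0
```

Run:
```python
from h import *
s,d=shot("w13");st((.540,.287,.10))
c=ld("w13");h=[(.42803,.30278,.047),(.54692,.28607,.047)];print([proj(*c,p).round(1) for p in h])
cv2.imwrite("pics/w13c.png",cv2.resize(d["frame"][20:320,180:460,::-1],None,fx=2,fy=2))
```

```text
t 20.4333 pos [0.5409 0.2839 0.1951] yaw 171.65 tilt [-0.0027 -0.0008] F [-0.2 -0.8 -1.3] w 0.0929 ff 0.0
slide [0.11 0.3  9.51]
[array([323.6,  60.8]), array([323.9, 197. ])]
```

View pics/w13c.png

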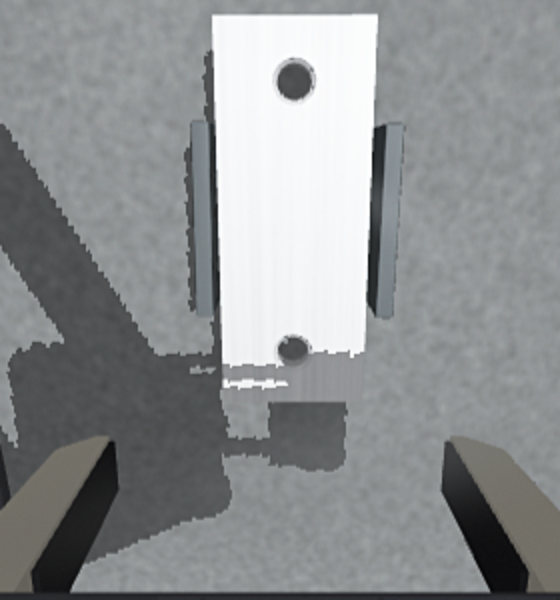

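The holes are at (294,80) and (293,349) in the crop, i.e. (327,60) and (326.5,194.5) in the frame. The rest walls lie either side of the plate and the near end is free.

Run:
```python
from h import *
c=ld("w13");o=ld("w1")
h=[at_z(*c,u,.047) for u in [(327,60),(326.5,194.5)]];v=h[1]-h[0]
print(h,np.linalg.norm(v),np.degrees(np.arctan2(v[1],v[0])),sum(h)/2)
print([tri([(*c,a),(*o,(b[0]/.75,b[1]/.75))]).round(4) for a,b in [((327,60),(289.5,110)),((326.5,194.5),(300,175.5))]])
m=sum(h)/2;g=m+v/np.linalg.norm(v)*.054;print("grasp",g);st((g[0],g[1],.041))
```

```text
[array([0.4278121, 0.3057433, 0.047    ]), array([0.54477062, 0.2888442 , 0.047     ])] 0.11817307241003068 -8.221652954612027 [0.48629136 0.29729375 0.047     ]
[array([0.4281, 0.3045, 0.0448]), array([0.5454, 0.2874, 0.0482])]
grasp [0.53973636 0.28957159 0.047     ]
t 20.4333 pos [0.5409 0.2839 0.1951] yaw 171.65 tilt [-0.0027 -0.0008] F [-0.2 -0.8 -1.3] w 0.0929 ff 0.0
slide [ 0.15  0.56 15.41]
```

Call:
servo_tool --commands '[{"slide":[0.15,0.56,3],"turn":[0,0,0],"grip":9.3},{"slide":[0.15,0.56,6.5],"turn":[0,0,0],"grip":9.3},{"slide":[0.15,0.56,9.5],"turn":[0,0,0],"grip":9.3},{"slide":[0.15,0.56,11.7],"turn":[0,0,0],"grip":9.3},{"slide":[0.15,0.56,13],"turn":[0,0,0],"grip":9.3}]'

```text
time: 20.85
eef_pos: [0.5387, 0.289, 0.0629]
orientation: [-0.228, -3.128, 0.003]
contact_force: [0.3, 0.4, -0.5]
grip_width: 0.0929
finger_force: 0.0
```

Call:
servo_tool --commands '[{"slide":[0,0,0.5],"turn":[0,0,0],"grip":9.3},{"slide":[0,0,0.8],"turn":[0,0,0],"grip":9.3},{"slide":[0,0,0.8],"turn":[0,0,0],"grip":9.3}]'

```text
time: 21.1
eef_pos: [0.5409, 0.2898, 0.0585]
orientation: [-0.226, -3.133, 0.0]
contact_force: [-0.5, 0.1, -0.1]
grip_width: 0.0929
finger_force: 0.0
```

Run:
```python
from h import *
st((.5397,.2896,.0565))
```

```text
t 21.1 pos [0.5409 0.2898 0.0585] yaw 171.75 tilt [-0.0004 -0.0001] F [-0.5  0.1 -0.1] w 0.0929 ff 0.0
slide [ 0.12 -0.03  0.2 ]
```

Call:
servo_tool --commands '[{"slide":[0,0,0.15],"turn":[0,0,0],"grip":5.5},{"slide":[0,0,0.15],"turn":[0,0,0],"grip":5.5},{"slide":[0,0,0.15],"turn":[0,0,0],"grip":5.5},{"slide":[0,0,0.15],"turn":[0,0,0],"grip":5.5},{"slide":[0,0,0.15],"turn":[0,0,0],"grip":5.5}]'

```text
time: 21.52
eef_pos: [0.5412, 0.2901, 0.0579]
orientation: [0.224, 3.132, 0.001]
contact_force: [0.3, 0.3, 2.2]
grip_width: 0.0677
finger_force: 30.0
```

Call:
servo_tool --commands '[{"slide":[0,0,0],"turn":[0,0,0],"grip":5.5},{"slide":[0,0,-0.5],"turn":[0,0,0],"grip":5.5},{"slide":[0,0,-2],"turn":[0,0,0],"grip":5.5},{"slide":[0,0,-4],"turn":[0,0,0],"grip":5.5},{"slide":[0,0,-6.5],"turn":[0,0,0],"grip":5.5}]'

```text
time: 21.93
eef_pos: [0.5393, 0.2894, 0.121]
orientation: [-0.224, -3.129, 0.003]
contact_force: [0.2, 0.2, -2.5]
grip_width: 0.0674
finger_force: 30.0
```

Call:
servo_tool --commands '[{"slide":[0,0,-2],"turn":[0,0,0],"grip":5.5},{"slide":[0,0,-3],"turn":[0,0,0],"grip":5.5},{"slide":[0,0,-3.5],"turn":[0,0,0],"grip":5.5}]'

```text
time: 22.18
eef_pos: [0.5415, 0.2902, 0.1589]
orientation: [0.224, 3.131, 0.001]
contact_force: [0.6, 0.5, -2.9]
grip_width: 0.0679
finger_force: 30.0
```

Run:
```python
from h import *
s,d=shot("w14");st((.385,.097,.10));print(s["wrist_torque"])
cv2.imwrite("pics/w14c.png",d["frame"][:320,140:500,::-1])
```

```text
t 22.2333 pos [0.5413 0.2901 0.1587] yaw 171.82 tilt [0.002  0.0006] F [ 0.9 -0.2 -1. ] w 0.0674 ff 30.0
slide [ 12.74 -21.35   5.83]
[-0.02359789 -0.20037695  0.01781313]
```

View pics/w14c.png

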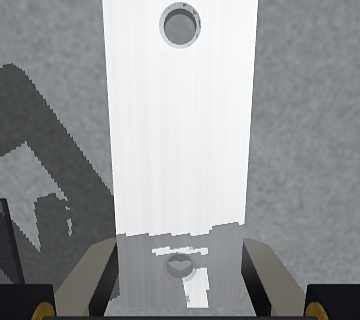

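The plate is held by its end, level, with the far hole at (320,25) in the frame.

Call:
servo_tool --commands '[{"slide":[1,-1.7,0],"turn":[0,0,6],"grip":5.5},{"slide":[2.2,-3.8,0],"turn":[0,0,13],"grip":5.5},{"slide":[3.5,-6,0],"turn":[0,0,20],"grip":5.5},{"slide":[4.8,-8.1,0],"turn":[0,0,27],"grip":5.5},{"slide":[6,-10.2,0],"turn":[0,0,34],"grip":5.5}]'

```text
time: 22.65
eef_pos: [0.4647, 0.1965, 0.1554]
orientation: [-1.138, -2.925, 0.003]
contact_force: [0.0, 0.7, -2.1]
grip_width: 0.0677
finger_force: 30.0
```

Call:
servo_tool --commands '[{"slide":[-0.1,-2.8,0],"turn":[0,0,7],"grip":5.5},{"slide":[-0.3,-5.6,0],"turn":[0,0,14],"grip":5.5},{"slide":[-0.4,-8.4,0],"turn":[0,0,21],"grip":5.5},{"slide":[-0.5,-11,0],"turn":[0,0,28],"grip":5.5},{"slide":[-0.6,-13,0],"turn":[0,0,34.5],"grip":5.5}]'

```text
time: 23.07
eef_pos: [0.3812, 0.0961, 0.1557]
orientation: [-1.955, -2.456, 0.004]
contact_force: [0.2, -0.5, -2.3]
grip_width: 0.0673
finger_force: 30.0
```

Call:
servo_tool --commands '[{"slide":[0,0,1],"turn":[0,0,6.5],"grip":5.5},{"slide":[0,0,3],"turn":[0,0,13],"grip":5.5},{"slide":[0,0,5],"turn":[0,0,18.5],"grip":5.5},{"slide":[0,0,7],"turn":[0,0,18.5],"grip":5.5},{"slide":[0,0,8],"turn":[0,0,18.5],"grip":5.5}]'

```text
time: 23.48
eef_pos: [0.3815, 0.097, 0.0743]
orientation: [-2.318, -2.115, 0.006]
contact_force: [0.1, -0.4, -2.5]
grip_width: 0.0675
finger_force: 30.0
```

Call:
servo_tool --commands '[{"slide":[0,0,1],"turn":[0,0,0],"grip":5.5},{"slide":[0,0,1.5],"turn":[0,0,0],"grip":5.5},{"slide":[0,0,2],"turn":[0,0,0],"grip":5.5},{"slide":[0,0,2.5],"turn":[0,0,0],"grip":5.5},{"slide":[0,0,2.5],"turn":[0,0,0],"grip":5.5}]'

```text
time: 23.9
eef_pos: [0.3835, 0.0971, 0.0514]
orientation: [-2.319, -2.118, 0.002]
contact_force: [-0.6, 0.4, -2.4]
grip_width: 0.0674
finger_force: 30.0
```

Run:
```python
from h import *
st((.385,.097,.0235))
```

```text
t 23.9 pos [0.3835 0.0971 0.0514] yaw 84.82 tilt [-0.0015 -0.    ] F [-0.6  0.4 -2.4] w 0.0674 ff 30.0
slide [-0.    0.16  2.79]
```

Call:
servo_tool --commands '[{"slide":[0,0,0.6],"turn":[0,0,0],"grip":5.5},{"slide":[0,0,1.2],"turn":[0,0,0],"grip":5.5},{"slide":[0,0,1.7],"turn":[0,0,0],"grip":5.5},{"slide":[0,0,2.1],"turn":[0,0,0],"grip":5.5},{"slide":[0,0,2.3],"turn":[0,0,0],"grip":5.5}]'

```text
time: 24.32
eef_pos: [0.3837, 0.0971, 0.0286]
orientation: [-2.319, -2.118, 0.001]
contact_force: [-0.2, -0.1, -3.1]
grip_width: 0.0675
finger_force: 30.0
```

Call:
servo_tool --commands '[{"slide":[0,0,0.1],"turn":[0,0,0],"grip":5.5},{"slide":[0,0,0.2],"turn":[0,0,0],"grip":5.5},{"slide":[0,0,0.3],"turn":[0,0,0],"grip":5.5},{"slide":[0,0,0.35],"turn":[0,0,0],"grip":5.5},{"slide":[0,0,0.4],"turn":[0,0,0],"grip":5.5}]'

```text
time: 24.73
eef_pos: [0.3842, 0.0971, 0.0252]
orientation: [2.32, 2.119, 0.0]
contact_force: [0.0, -0.3, -2.7]
grip_width: 0.0675
finger_force: 30.0
```

Call:
servo_tool --commands '[{"slide":[0,0,0.05],"turn":[0,0,0],"grip":5.5},{"slide":[0,0,0.1],"turn":[0,0,0],"grip":5.5},{"slide":[0,0,0.1],"turn":[0,0,0],"grip":5.5}]'

```text
time: 24.98
eef_pos: [0.3842, 0.0971, 0.0242]
orientation: [2.32, 2.118, 0.0]
contact_force: [-0.1, -0.3, -2.2]
grip_width: 0.0675
finger_force: 30.0
```

Call:
servo_tool --commands '[{"slide":[0,0,0.05],"turn":[0,0,0],"grip":5.5},{"slide":[0,0,0.1],"turn":[0,0,0],"grip":5.5},{"slide":[0,0,0.15],"turn":[0,0,0],"grip":5.5},{"slide":[0,0,0.15],"turn":[0,0,0],"grip":5.5}]'

```text
time: 25.32
eef_pos: [0.3842, 0.0971, 0.0229]
orientation: [2.319, 2.119, 0.0]
contact_force: [-0.2, -0.8, 2.0]
grip_width: 0.0676
finger_force: 30.0
```

Call:
servo_tool --commands '[{"slide":[0,0,0.03],"turn":[0,0,0],"grip":5.5},{"slide":[0,0,0.06],"turn":[0,0,0],"grip":5.5},{"slide":[0,0,0.06],"turn":[0,0,0],"grip":5.5}]'

```text
time: 25.57
eef_pos: [0.3842, 0.0971, 0.0228]
orientation: [2.319, 2.119, 0.0]
contact_force: [-2.7, -0.6, 11.6]
grip_width: 0.0676
finger_force: 30.0
```

Call:
servo_tool --commands '[{"slide":[0,0,-0.1],"turn":[0,0,0],"grip":9.3},{"slide":[0,0,-0.1],"turn":[0,0,0],"grip":9.3},{"slide":[0,0,-0.1],"turn":[0,0,0],"grip":9.3},{"slide":[0,0,-1.5],"turn":[0,0,0],"grip":9.3},{"slide":[0,0,-5],"turn":[0,0,0],"grip":9.3}]'

```text
time: 25.98
eef_pos: [0.381, 0.0972, 0.0696]
orientation: [-2.316, -2.114, 0.009]
contact_force: [-0.7, 0.3, -0.6]
grip_width: 0.092
finger_force: 0.0
```

Call:
servo_tool --commands '[{"slide":[1.5,0,-4],"turn":[0,0,0],"grip":9.3},{"slide":[3,0,-8],"turn":[0,0,0],"grip":9.3},{"slide":[4.5,0,-11.5],"turn":[0,0,0],"grip":9.3},{"slide":[5.3,0,-13],"turn":[0,0,0],"grip":9.3},{"slide":[5.3,0,-13],"turn":[0,0,0],"grip":9.3}]'

```text
time: 26.4
eef_pos: [0.3915, 0.1515, 0.2061]
orientation: [2.314, 2.117, 0.012]
contact_force: [1.0, -0.2, -0.3]
grip_width: 0.093
finger_force: 0.0
```

Call:
servo_tool --commands '[{"slide":[0,0,0],"turn":[0,0,0],"grip":9.3},{"slide":[0,0,0],"turn":[0,0,0],"grip":9.3}]'

```text
time: 26.57
eef_pos: [0.3878, 0.1496, 0.2007]
orientation: [-2.318, -2.118, 0.003]
contact_force: [-0.8, -0.1, 0.2]
grip_width: 0.0929
finger_force: 0.0
```

Run:
```python
from h import *
s,d=shot("w15");st((.389,.150,.12))
c=ld("w15");a=np.radians(84.8);e=np.array([np.cos(a),np.sin(a)]);m=np.array([.3892,.1508])
g=cv2.GaussianBlur(cv2.cvtColor(d["frame"],cv2.COLOR_RGB2GRAY),(3,3),0);H=[]
for k in(1,-1):
    u=proj(*c,[*(m+k*.06*e),.012]);x,y=u.round().astype(int);p=g[y-22:y+22,x-22:x+22]
    print(k,u.round(1));print(p[::3,::3])
    t,b=cv2.threshold(p,0,1,cv2.THRESH_BINARY_INV+cv2.THRESH_OTSU);n,l,S,C=cv2.connectedComponentsWithStats(b);print(t,S.tolist(),(C+[x-22,y-22]).round(1).tolist())
```

```text
t 26.6167 pos [0.3876 0.1494 0.2003] yaw 84.8 tilt [-0.0035 -0.0006] F [ 0.5 -0.   0. ] w 0.0931 ff 0.0
slide [0.08 0.16 8.03]
1 [321.  120.4]
[[250 249 248 251 250 248 248 249 248 249 247 247 246 248 246]
 [250 249 248 250 250 248 248 249 249 249 247 247 246 248 245]
 [249 249 248 250 250 247 248 249 248 249 247 247 245 248 245]
 [250 248 248 250 249 247 248 249 248 248 247 247 245 248 245]
 [249 248 248 250 249 247 250 245 248 250 247 246 246 248 245]
 [249 248 248 250 249 241 178 126 143 193 248 247 245 248 246]
 [249 248 247 250 251 184  97 149 147 151 229 247 245 247 246]
 [249 248 247 250 247 130 157 156 151 153 206 248 245 247 246]
 [249 247 247 249 248 144 134 154 152 151 217 247 246 247 246]
 [248 247 247 249 249 209 141 155 150 165 238 246 245 247 246]
 [248 247 247 249 248 246 224 203 211 239 247 246 245 246 245]
 [248 247 247 249 248 246 248 246 247 248 246 245 245 246 245]
 [248 246 246 248 247 246 247 247 247 248 246 245 245 246 244]
 [248 246 246 248 248 246 247 246 247 247 246 245 244 246 245]
 [247 246 246 248 247 245 246 246 246 247 246 245 244 245 245]]
197.0 [[0, 
[... 419 characters left out ...]
 144 149 146 133 144 179 142 145 148 147 149 148]
 [146 147 142 143 148 131  79  79 117  96 143 148 146 149 148]
 [146 147 142 143 149 121  83  84 133  91 139 148 147 150 148]
 [146 147 142 143 148 134 114 106 110 122 141 148 146 149 148]
 [146 146 142 143 148 144 139 127 134 142 144 148 146 149 148]
 [146 146 142 142 148 145 145 146 150 145 144 147 146 149 148]
 [145 145 142 141 148 145 144 145 150 144 143 147 145 148 147]
 [144 145 142 141 146 144 144 146 150 144 143 146 145 147 146]
 [144 144 143 141 147 144 143 146 149 144 143 146 145 147 146]
 [120 120 118 117 120 122 120 121 123 120 120 121 120 121 120]]
179.0 [[21, 0, 23, 15, 89], [0, 0, 44, 44, 1847]] [[329.0, 211.0], [320.1, 230.4]]
```

Call:
servo_tool --commands '[{"slide":[0.15,0.1,4],"turn":[0,0,0],"grip":9.3},{"slide":[0.15,0.1,8],"turn":[0,0,0],"grip":9.3},{"slide":[0.15,0.1,12],"turn":[0,0,0],"grip":9.3},{"slide":[0.15,0.1,14.8],"turn":[0,0,0],"grip":9.3},{"slide":[0.15,0.1,16.2],"turn":[0,0,0],"grip":9.3}]'

```text
time: 27.03
eef_pos: [0.3857, 0.1502, 0.0354]
orientation: [-2.317, -2.114, 0.012]
contact_force: [-0.4, -0.4, 0.5]
grip_width: 0.0931
finger_force: 0.0
```

Call:
servo_tool --commands '[{"slide":[0,0,0.5],"turn":[0,0,0],"grip":9.3},{"slide":[0,0,0.8],"turn":[0,0,0],"grip":9.3},{"slide":[0,0,0.9],"turn":[0,0,0],"grip":9.3},{"slide":[0,0,0.9],"turn":[0,0,0],"grip":9.3}]'

```text
time: 27.37
eef_pos: [0.3905, 0.1512, 0.0314]
orientation: [2.32, 2.118, 0.001]
contact_force: [-0.7, 0.4, 0.1]
grip_width: 0.0929
finger_force: 0.0
```

Run:
```python
from h import *
st((.389,.151,.0235))
```

```text
t 27.3667 pos [0.3905 0.1512 0.0314] yaw 84.8 tilt [0.0007 0.0001] F [-0.7  0.4  0.1] w 0.0929 ff 0.0
slide [-0.03 -0.14  0.79]
```

Call:
servo_tool --commands '[{"slide":[0,-0.1,0.4],"turn":[0,0,0],"grip":8},{"slide":[0,-0.1,0.6],"turn":[0,0,0],"grip":8},{"slide":[0,-0.1,0.75],"turn":[0,0,0],"grip":8},{"slide":[0,-0.1,0.8],"turn":[0,0,0],"grip":8},{"slide":[0,-0.1,0.8],"turn":[0,0,0],"grip":8}]'

```text
time: 27.78
eef_pos: [0.389, 0.1515, 0.0232]
orientation: [2.319, 2.119, 0.0]
contact_force: [-0.1, 0.3, 0.3]
grip_width: 0.0798
finger_force: 0.0
```

Call:
servo_tool --commands '[{"slide":[0,0,0],"turn":[0,0,0],"grip":5.5},{"slide":[0,0,0],"turn":[0,0,0],"grip":5.5},{"slide":[0,0,0],"turn":[0,0,0],"grip":5.5},{"slide":[0,0,0],"turn":[0,0,0],"grip":5.5}]'

```text
time: 28.12
eef_pos: [0.3891, 0.1515, 0.0232]
orientation: [2.32, 2.119, 0.0]
contact_force: [0.1, -1.1, 1.5]
grip_width: 0.0676
finger_force: 30.0
```

Run:
```python
from h import *
st((.574,.009,.16))
```

```text
t 28.1167 pos [0.3891 0.1515 0.0232] yaw 84.82 tilt [0.0002 0.    ] F [ 0.1 -1.1  1.5] w 0.0676 ff 30.0
slide [-12.52  19.71 -13.68]
```

Call:
servo_tool --commands '[{"slide":[0,0,-1],"turn":[0,0,0],"grip":5.5},{"slide":[0,0,-4],"turn":[0,0,0],"grip":5.5},{"slide":[0,0,-8],"turn":[0,0,0],"grip":5.5},{"slide":[-0.5,0.8,-11.5],"turn":[0,0,0],"grip":5.5},{"slide":[-1.9,3,-13.5],"turn":[0,0,0],"grip":5.5}]'

```text
time: 28.53
eef_pos: [0.4157, 0.1311, 0.161]
orientation: [-2.317, -2.121, -0.002]
contact_force: [1.1, 0.7, -3.5]
grip_width: 0.0675
finger_force: 30.0
```

Call:
servo_tool --commands '[{"slide":[-2,3.2,0],"turn":[0,0,0],"grip":5.5},{"slide":[-4.1,6.5,0],"turn":[0,0,0],"grip":5.5},{"slide":[-6.2,9.8,0],"turn":[0,0,0],"grip":5.5},{"slide":[-8.1,12.8,0],"turn":[0,0,0],"grip":5.5},{"slide":[-9.6,15.1,0],"turn":[0,0,0],"grip":5.5}]'

```text
time: 28.95
eef_pos: [0.5606, 0.0185, 0.1575]
orientation: [2.321, 2.117, -0.0]
contact_force: [0.5, 0.5, -3.4]
grip_width: 0.0677
finger_force: 30.0
```

Call:
servo_tool --commands '[{"slide":[-0.7,1.1,0],"turn":[0,0,0],"grip":5.5},{"slide":[-1,1.6,0],"turn":[0,0,0],"grip":5.5},{"slide":[-1,1.6,0],"turn":[0,0,0],"grip":5.5},{"slide":[-1,1.6,0],"turn":[0,0,0],"grip":5.5},{"slide":[-1,1.6,0],"turn":[0,0,0],"grip":5.5}]'

```text
time: 29.37
eef_pos: [0.5726, 0.0102, 0.1577]
orientation: [-2.318, -2.119, 0.001]
contact_force: [-0.5, -0.3, -2.1]
grip_width: 0.0677
finger_force: 30.0
```

```bash
cat > hole.py <<'E'
from h import *
import sys
s,d=shot(sys.argv[1]);st((.574,.009,.118));c=ld(sys.argv[1])
# hole at tool x=+60 (plate top 11 mm below TCP) predicted with centred grasp
M=Ro.from_rotvec(s["orientation"]).as_matrix();P=s["eef_pos"]+M@np.array([.06,0,.0112])
u=proj(*c,P);x,y=u.round().astype(int);g=cv2.cvtColor(d["frame"],cv2.COLOR_RGB2GRAY);p=cv2.GaussianBlur(g,(3,3),0)[y-30:y+30,x-30:x+30]
print("pred hole",u.round(1),"pin top",proj(*c,(.5797,.0685,.084)).round(1),"pin base-hole level",proj(*c,(.5797,.0685,.058)).round(1));print(p[::3,::3])
b=(p<205).astype(np.uint8);n,l,S,C=cv2.connectedComponentsWithStats(b);print(S.tolist(),(C+[x-30,y-30]).round(1).tolist())
E
python3 hole.py w16
```

```text
t 29.4167 pos [0.5727 0.0102 0.158 ] yaw 84.88 tilt [-0.0011  0.0004] F [ 0.1 -0.1 -2.7] w 0.0676 ff 30.0
slide [-0.11  0.14  4.  ]
pred hole [319.1 147.9] pin top [322.2 136. ] pin base-hole level [321.9 132.1]
[[243 245 242 243 242 240 239 240 241 241 241 241 240 240 242 240 239 238
  237 238]
 [243 244 242 243 241 239 239 240 241 241 241 241 240 240 242 240 238 238
  237 237]
 [242 243 242 243 242 239 239 239 240 241 240 241 240 240 241 240 239 238
  237 237]
 [242 243 242 242 242 240 239 239 240 242 241 242 240 240 241 239 239 238
  237 237]
 [243 244 243 243 243 241 240 244 220 186 183 189 207 238 243 241 240 239
  239 238]
 [243 244 243 243 243 241 229 167 164 147 130 150 172 180 219 242 239 238
  238 237]
 [242 244 242 242 242 231 168 128  37  80 107 117 112 123 151 207 240 238
  238 237]
 [242 243 243 242 244 172 130  40  44  67  91 115 111  76  83 192 231 238
  238 237]
 [242 243 242 242 225 181  45  44  44  42  61  73  68  47  38 186 208 239
  238 236]
 [242 243 242 242 182 173  43  44  44  43  44  41  41  44  41 134 200 240
  238 236]
 [241 242 241 242 193 167  41  44  44 
[... 191 characters left out ...]
05 209 215 237
  237 235]
 [240 242 241 240 240 155 170 105 132 128 124 118 123 134 154 221 232 236
  237 235]
 [239 241 240 240 239 225 199 177 118 117 121 125 133 171 223 224 238 236
  237 234]
 [238 241 241 240 239 238 224 205 211 197 179 187 219 220 228 237 237 235
  236 234]
 [238 240 240 239 238 237 236 235 222 217 219 221 224 234 240 236 236 235
  236 234]
 [238 239 239 238 237 236 235 236 237 238 237 238 237 237 239 235 236 234
  235 233]
 [237 238 239 237 237 235 235 235 237 236 237 237 235 236 238 235 235 234
  235 233]
 [236 238 239 237 237 236 235 236 237 236 237 237 235 236 238 235 235 234
  235 233]]
[[0, 0, 60, 60, 2617], [12, 12, 37, 34, 983]] [[318.5, 147.9], [318.4, 146.5]]
```

Call:
servo_tool --commands '[{"slide":[-0.2,0.2,1],"turn":[0,0,0.2],"grip":5.5},{"slide":[-0.2,0.2,2.2],"turn":[0,0,0.2],"grip":5.5},{"slide":[-0.2,0.2,3.2],"turn":[0,0,0.2],"grip":5.5},{"slide":[-0.2,0.2,3.9],"turn":[0,0,0.2],"grip":5.5},{"slide":[-0.2,0.2,4.2],"turn":[0,0,0.2],"grip":5.5}]'

```text
time: 29.83
eef_pos: [0.5745, 0.0074, 0.1144]
orientation: [-2.321, -2.114, 0.003]
contact_force: [0.1, 1.1, -2.6]
grip_width: 0.0678
finger_force: 30.0
```

Call:
servo_tool --commands '[{"slide":[0,0,0],"turn":[0,0,0],"grip":5.5},{"slide":[0,0,0],"turn":[0,0,0],"grip":5.5},{"slide":[0,0,0],"turn":[0,0,0],"grip":5.5},{"slide":[0,0,0],"turn":[0,0,0],"grip":5.5}]'

```text
time: 30.17
eef_pos: [0.5762, 0.0069, 0.1167]
orientation: [2.323, 2.114, 0.001]
contact_force: [0.6, 0.1, -3.4]
grip_width: 0.0674
finger_force: 30.0
```

```bash
sed -i 's/(.574,.009,.118)/(.5746,.0080,.082)/' hole.py; python3 hole.py w17
```

```text
t 30.2167 pos [0.5761 0.0069 0.1167] yaw 84.61 tilt [ 0.0012 -0.0002] F [ 0.1  0.3 -3.1] w 0.0676 ff 30.0
slide [ 0.1  -0.17  3.47]
pred hole [319.1 147.9] pin top [314.9 139.1] pin base-hole level [315.5 134. ]
[[244 245 244 244 243 241 240 241 242 242 242 242 241 241 243 241 240 240
  239 239]
 [244 245 243 244 242 240 240 241 242 242 242 242 241 241 243 241 240 239
  239 239]
 [243 244 243 244 243 240 240 241 241 242 242 242 240 241 242 241 240 239
  238 238]
 [243 244 243 244 242 240 239 241 241 242 242 243 241 241 242 240 240 239
  239 238]
 [244 245 244 244 244 242 241 245 221 188 186 174 197 239 244 242 241 240
  240 239]
 [244 245 244 244 244 242 231 168 137 155 129 133 173 183 220 243 241 240
  240 238]
 [243 245 243 243 243 233 165 142 111 116 153  89  76  91 183 216 241 239
  240 238]
 [243 245 243 243 245 176 143  89 116 116 229 107  76  40  80 200 232 239
  239 238]
 [243 244 243 243 226 184  58  84 114 226 220  80  60  43  37 189 193 240
  239 238]
 [243 244 243 243 198 171  38  62  77 123  82  58  45  43  41 134 203 241
  239 238]
 [242 243 242 243 196 170  44  43  44 
[... 191 characters left out ...]
14 211 216 239
  238 236]
 [241 243 242 242 241 196 171 102  61  57  54  48  51 111 157 223 233 238
  238 236]
 [240 242 242 241 241 226 201 178 121 122 128 130 130 174 225 225 239 237
  238 236]
 [240 242 242 241 240 239 226 204 213 197 181 193 221 222 229 238 238 237
  237 235]
 [240 241 241 241 239 238 238 236 224 219 221 223 225 235 241 237 238 236
  237 235]
 [239 240 240 239 238 237 236 238 239 239 239 239 238 238 240 236 237 236
  236 234]
 [238 240 240 239 238 237 236 237 238 238 238 238 237 238 239 236 236 235
  236 234]
 [238 239 240 238 239 237 236 237 238 238 238 238 237 238 239 236 236 235
  236 234]]
[[0, 0, 60, 60, 2637], [12, 12, 37, 34, 963]] [[318.5, 147.8], [318.5, 146.7]]
```

```bash
cat > pin.py <<'E'
from h import *
import sys
n=sys.argv[1];d=np.load(n+".npz");c=ld(n);M=Ro.from_rotvec(d["ori"]).as_matrix();pos=d["pos"];g=cv2.cvtColor(d["frame"],cv2.COLOR_RGB2GRAY)
# hole axis in tool from hole outline on plate top
P=at_z(*c,(318.45,146.65),pos[2]-.0112);h=M.T@(P-pos)
p=g[132:155,305:332];print(p[:,::1][3:16,4:22])
m=(p>185).astype(np.uint8);k,l,S,C=cv2.connectedComponentsWithStats(m);print(S.tolist(),(C+[305,132]).round(1).tolist())
i=1+np.argmin(np.linalg.norm(C[1:]+[305,132]-[317.8,140.8],axis=1));u=C[i]+[305,132]
Q=M.T@(at_z(*c,u,.084)-pos);print("hole tool",h.round(4),"pin tool",Q.round(4),"move cm",((Q-h)[:2]*100).round(2))
E
python3 pin.py w17
```

```text
[[171 175 167 120  97 111 111 117 119 118 103  84  80  84  83  79  70  77]
 [170 158 119 100 114 115 116 117 116 108 159 150  95  83  86  84  80  55]
 [136  74  96 115 115 116 118 119 109 157 242 242 146  82  86  85  83  70]
 [ 71  80 114 115 115 116 118 115 106 243 228 234 169  87  91  88  83  65]
 [ 77  83 120 116 116 119 115 106  97 233 223 234 178  79  86  85  83  50]
 [ 79  81 116 117 117 117 108 154 141 225 225 237 190  76  85  82  80  48]
 [ 81  82 102 121 119 110 154 239 227 223 229 241 108  70  83  84  72  40]
 [ 82  80  98 119 118 108 244 225 221 226 235 220 101  72  81  80  64  43]
 [ 80  80  77  97 114 105 242 226 231 228 220  94  68  77  77  62  42  44]
 [ 65  79  79  74  89  91 224 216 216 179  98  65  75  76  62  41  44  45]
 [ 38  65  81  80  74  70 110 107  64  65  73  79  75  62  37  44  46  46]
 [ 43  38  65  75  73  79  75  81  77  72  75  72  54  37  40  45  45  45]
 [ 44  40  39  40  47  63  62  77  72  53  56  38  40  41  41  45  46  45]]
[[0, 0, 27, 23, 554], [0, 0, 6, 5, 16], [20, 0, 2, 2, 3], [23, 0, 4, 6, 12], [10, 5, 7, 8, 31], [0, 9, 1, 3, 3], [0, 21, 1, 2, 2]] [[318.1, 143.6], [306.6, 133.2], [325.3, 132.7], [329.9, 134.2], [318.0, 140.9], [305.0, 142.0], [305.0, 153.5]]
hole tool [ 0.0606 -0.0003  0.0112] pin tool [ 0.0607 -0.0006  0.0327] move cm [ 0.   -0.03]
```

Call:
servo_tool --commands '[{"slide":[0.08,-0.12,0],"turn":[0,0,0],"grip":5.5},{"slide":[0.08,-0.12,0.3],"turn":[0,0,0],"grip":5.5},{"slide":[0.08,-0.12,0.7],"turn":[0,0,0],"grip":5.5},{"slide":[0.08,-0.12,1.1],"turn":[0,0,0],"grip":5.5},{"slide":[0.08,-0.12,1.4],"turn":[0,0,0],"grip":5.5}]'

```text
time: 30.63
eef_pos: [0.5743, 0.0079, 0.1014]
orientation: [-2.323, -2.114, 0.001]
contact_force: [-0.4, -0.4, -3.8]
grip_width: 0.0674
finger_force: 30.0
```

Call:
servo_tool --commands '[{"slide":[0,0,0],"turn":[0,0,0],"grip":5.5},{"slide":[0,0,0],"turn":[0,0,0],"grip":5.5}]'

```text
time: 30.8
eef_pos: [0.5743, 0.0079, 0.1016]
orientation: [-2.323, -2.114, 0.001]
contact_force: [-0.7, 0.2, -2.5]
grip_width: 0.0678
finger_force: 30.0
```

Run:
```python
from h import *
s,d=shot("w18");st((.5746,.0080,.0812));c=ld("w18");g=cv2.cvtColor(d["frame"],cv2.COLOR_RGB2GRAY);print(proj(*c,(.5800,.0680,.084)));print(g[127:167:2,300:338:2])
```

```text
t 30.85 pos [0.5745 0.0079 0.1019] yaw 84.61 tilt [-0.0003  0.    ] F [ 0.5 -0.  -2.6] w 0.0678 ff 30.0
slide [0.01 0.01 2.07]
[319.15103452 145.30696731]
[[243 242 240 240 240 241 242 242 242 243 242 243 242 240 241 243 244 241
  240]
 [245 244 243 242 242 243 246 244 243 246 232 244 243 246 244 244 245 242
  241]
 [244 244 242 242 243 245 208 166 174 176 178 179 179 172 232 249 245 242
  240]
 [245 244 242 246 226 163 173 169 165 143 147 145 176 189 182 181 248 243
  240]
 [243 244 246 206 168 177 114  82 101 101  98  98  91 101 178 197 181 244
  241]
 [243 246 232  94 172  62  87 104 140 131 130 127 116 101  85 136 205 187
  246]
 [244 249 171 186  52  89 104 140 151 199 219 162 109 103  94  51 205 202
  201]
 [245 189 180 133  38  86 132 141 228 221 226 227 191 100  93  76  20 222
  195]
 [248 176 188  34  39  84 128 192 220 223 223 216 231  87  87  74  33 224
  127]
 [252 184 196  31  41 106 112 224 222 223 219 215 233  77  85  46  39 139
  208]
 [240 185 201  39  43  78 104 162 231 220 216 223 225  73  85  42  39  99
  211]
 [240 189 202  68  42  40  88  89 187 221 229 226  63  80  56  42  36  98
  214]
 [251 189 200 100  40  46  40  81  73  70  68  73  76  54  45  44  51 166
  214]
 [248 190 199 107  52  44  43  40  40  45  55  37  40  42  46  36 114 218
  212]
 [243 200 198 166 106  48  43  44  46  43  43  43  43  41  56 104 128 230
  212]
 [242 233 196 203 109 113  65  43  41  41  42  41  37  50 134 129 218 224
  216]
 [241 243 203 201 211 123 106 131  80  69  70  86 122 139 127 196 228 220
  239]
 [241 240 243 200 204 211 161 117 116 118 122 124 127 164 232 226 225 235
  239]
 [241 240 240 242 209 207 214 224 210 194 199 200 236 226 223 223 238 239
  238]
 [241 240 238 238 241 222 216 216 220 199 223 224 224 221 225 240 242 238
  238]]
```

Call:
servo_tool --commands '[{"slide":[0,0.03,0.3],"turn":[0,0,0],"grip":5.5},{"slide":[0,0.03,0.7],"turn":[0,0,0],"grip":5.5},{"slide":[0,0.03,1.1],"turn":[0,0,0],"grip":5.5},{"slide":[0,0.03,1.4],"turn":[0,0,0],"grip":5.5},{"slide":[0,0.03,1.5],"turn":[0,0,0],"grip":5.5}]'

```text
time: 31.27
eef_pos: [0.5744, 0.0079, 0.0862]
orientation: [-2.323, -2.114, 0.001]
contact_force: [0.2, 0.6, -2.5]
grip_width: 0.0675
finger_force: 30.0
```

Call:
servo_tool --commands '[{"slide":[0,0,0.1],"turn":[0,0,0],"grip":5.5},{"slide":[0,0,0.2],"turn":[0,0,0],"grip":5.5},{"slide":[0,0,0.3],"turn":[0,0,0],"grip":5.5},{"slide":[0,0,0.35],"turn":[0,0,0],"grip":5.5},{"slide":[0,0,0.35],"turn":[0,0,0],"grip":5.5}]'

```text
time: 31.68
eef_pos: [0.5749, 0.0078, 0.0835]
orientation: [-2.323, -2.115, 0.0]
contact_force: [0.3, 0.1, -2.1]
grip_width: 0.0675
finger_force: 30.0
```

Run:
```python
from h import *
st((.5746,.0080,.0812))
```

```text
t 31.6833 pos [0.5749 0.0078 0.0835] yaw 84.61 tilt [-0.0001  0.    ] F [ 0.3  0.1 -2.1] w 0.0675 ff 30.0
slide [ 0.01 -0.03  0.23]
```

Call:
servo_tool --commands '[{"slide":[0,0,0.05],"turn":[0,0,0],"grip":5.5},{"slide":[0,0,0.1],"turn":[0,0,0],"grip":5.5},{"slide":[0,0,0.15],"turn":[0,0,0],"grip":5.5},{"slide":[0,0,0.18],"turn":[0,0,0],"grip":5.5},{"slide":[0,0,0.18],"turn":[0,0,0],"grip":5.5}]'

```text
time: 32.1
eef_pos: [0.5748, 0.0078, 0.0817]
orientation: [-2.323, -2.115, 0.0]
contact_force: [0.2, -0.2, -2.8]
grip_width: 0.0679
finger_force: 30.0
```

Call:
servo_tool --commands '[{"slide":[0,0,0.05],"turn":[0,0,0],"grip":5.5},{"slide":[0,0,0.1],"turn":[0,0,0],"grip":5.5},{"slide":[0,0,0.1],"turn":[0,0,0],"grip":5.5}]'

```text
time: 32.35
eef_pos: [0.575, 0.0078, 0.0812]
orientation: [2.323, 2.115, 0.0]
contact_force: [-2.0, 0.2, 1.1]
grip_width: 0.0677
finger_force: 30.0
```

Contact came at exactly the flush height (0.0812). One more light press, then release and rise.

Call:
servo_tool --commands '[{"slide":[0,0,0.04],"turn":[0,0,0],"grip":5.5},{"slide":[0,0,0.04],"turn":[0,0,0],"grip":5.5}]'

```text
time: 32.52
eef_pos: [0.575, 0.0078, 0.0812]
orientation: [2.323, 2.114, 0.0]
contact_force: [-2.3, 0.4, 5.4]
grip_width: 0.0678
finger_force: 30.0
```

Call:
servo_tool --commands '[{"slide":[0,0,-0.05],"turn":[0,0,0],"grip":9.3},{"slide":[0,0,-0.05],"turn":[0,0,0],"grip":9.3},{"slide":[0,0,-0.05],"turn":[0,0,0],"grip":9.3},{"slide":[0,0,-0.05],"turn":[0,0,0],"grip":9.3},{"slide":[0,0,-1],"turn":[0,0,0],"grip":9.3}]'

```text
time: 32.93
eef_pos: [0.5736, 0.008, 0.0889]
orientation: [-2.321, -2.113, 0.003]
contact_force: [-0.1, 0.5, 0.6]
grip_width: 0.0923
finger_force: 0.0
```

Call:
servo_tool --commands '[{"slide":[0,0,-3],"turn":[0,0,0],"grip":9.3},{"slide":[0,0,-6],"turn":[0,0,0],"grip":9.3},{"slide":[0,0,-9],"turn":[0,0,0],"grip":9.3},{"slide":[0,0,-11],"turn":[0,0,0],"grip":9.3},{"slide":[0,0,-11],"turn":[0,0,0],"grip":9.3}]'

```text
time: 33.35
eef_pos: [0.5777, 0.0074, 0.2064]
orientation: [2.317, 2.11, 0.01]
contact_force: [0.5, -0.8, 0.2]
grip_width: 0.093
finger_force: 0.0
```

Call:
servo_tool --commands '[{"slide":[0,0,0],"turn":[0,0,0],"grip":9.3},{"slide":[0,0,0],"turn":[0,0,0],"grip":9.3}]'

```text
time: 33.52
eef_pos: [0.5743, 0.0079, 0.1999]
orientation: [-2.323, -2.114, 0.001]
contact_force: [-1.2, 0.1, 0.6]
grip_width: 0.0931
finger_force: 0.0
```

Run:
```python
from h import *
s,d=shot("w19");st();c=ld("w19")
# plate outline corners vs prediction at top z=.070 (flush)
g=cv2.cvtColor(d["frame"],cv2.COLOR_RGB2GRAY)
a=np.radians(84.6);e=np.array([np.cos(a),np.sin(a)]);f=np.array([e[1],-e[0]]);m=np.array([.5744,.0087])
for z in(.070,.080): print(z,[proj(*c,[*(m+.085*e+k*.034*f),z]).round(1).tolist() for k in(-1,1)],"mid edges",[proj(*c,[*(m+.03*e+k*.034*f),z]).round(1).tolist() for k in(-1,1)])
y=int(proj(*c,[*(m+.03*e),.07])[1]);r=g[y].astype(int);print(y,[i for i in range(200,440) if abs(r[i+1]-r[i-1])>60])
x=int(proj(*c,[*(m+.085*e+.015*f),.07])[0]);k=g[:,x].astype(int);print(x,[i for i in range(5,200) if abs(k[i+1]-k[i-1])>60])
```

```text
t 33.5667 pos [0.574  0.008  0.1992] yaw 84.61 tilt [-0.0023  0.0004] F [ 0.1 -0.2 -0.9] w 0.0931 ff 0.0
0.07 [[277.7, 94.6], [361.1, 94.6]] mid edges [[280.2, 161.4], [358.7, 161.3]]
0.08 [[276.1, 94.5], [362.7, 94.4]] mid edges [[278.8, 163.6], [360.1, 163.6]]
161 [265, 280, 281, 282, 359, 360, 361, 374]
337 [74, 96, 97]
```

The plate outline matches the flush pose: edges at columns 281 and 360 and the end at row 96.5, against predicted 280, 359 and 94.6.

```bash
python3 -c "
from bench import *
print(hand_in())"
```

```text
the job is handed in; nothing more can be done
None
```

The mould press is built and handed in at about 33.6 s: the three discs are stacked largest to smallest on the seat, and the aluminium cover is over both pins. My last camera check had it flush and within about 2 mm of the axis, but the hand-in returned no verdict. During the middle-disc pickup the fingers hit the mat once at about 64 N. I never aimed for the bottle, jar or slide box, but took no final picture of them.

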